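# Pack the sprung dish dispenser for transport

## Task

Pack the dish dispenser for the van: pile all the rectangular white dishes in one square stack on the raised lift plate, lengthways in the well, then use the flat tamper to press the stack squarely down until the lift plate is fully down, and stand the tamper back upright in the middle of its mat. Then lower the cover plate over the two dowel pins until it lies flush on the rim (slide the keeper out of the way first if need be), and slide the keeper fully home over the cover's edge. Leave everything else on the table alone.

Things in the scene. Friction and masses are not known exactly. Their poses are not given: they have to be found in the camera images.
- well (a point): centre of the dispenser's well at the height of its rim (112 mm above the table). The dispenser is a fixed steel box, 92 mm (its x) by 200 mm (its y) and 112 mm tall; the well in its middle is 76 mm (x) by 120 mm (y). Axes: z up, y along the dispenser's length towards the end with the keeper
- pin_a (a point): tip of the dowel pin at the keeper end, on the dispenser's long centre line 76 mm from the well's centre: 10 mm in diameter, 20 mm tall above the rim, upper 8 mm tapered
- pin_b (a point): tip of the other, equal dowel pin, 76 mm from the well's centre on the far side from the keeper
- lift_plate (a joint): lift plate in the well, 72 x 116 mm: 0 = up (its top face stands 4 mm above the rim), 0.1 m = fully down on its stop. It is sprung upward, but a friction brake holds it wherever it is left: the weight of the dishes does not push it down (it may creep a few mm); about 8 to 14 N in all push it down
- keeper (a joint): sliding keeper: 0 = fully back, clear of the cover; 0.024 m = fully home, its tongue 16 mm over the cover's edge. A flat tongue 42 mm wide with its underside 10 mm above the rim, in a straight guide on the dispenser's +y end; growing values go along the dispenser's -y (towards the well). Friction 2 N, stays where it is left. Beyond about 0.008 it stands in the way of the cover
- keeper_knob (a point): point to grasp on the keeper's upright black knob, which is 20 mm (dispenser's x) by 26 mm (y) and 40 mm tall; the point lies 14 mm below its top and 26 mm above the tongue's top, 156 mm above the table. Moves with the keeper, axes as the dispenser's
- cover_grip (a point): centre of the handle bar of the loose aluminium cover plate. The plate is 96 mm (its x) by 200 mm (its y) by 8 mm with two through holes of 12.6 mm diameter on its long centre line, 76 mm either side of its centre; the bar is 14 mm wide (x), 90 mm long (y), 18 mm high, with its centre 44 mm above the plate's underside, over the plate's centre. Either way round fits. 0.45 kg
- tamper_grip (a point): point to grasp on the tamper's upright black handle, on its axis, 82 mm above its flat underside. Head: flat steel, 52 mm (its x) by 96 mm (its y) by 16 mm; handle 22 mm (x) by 36 mm (y), its top 101 mm above the underside. About 0.65 kg. Stands upright on its mat at the start
- mat_top (a point): centre of the top face of the tamper's black rubber mat, fixed, 120 x 150 mm, 4 mm thick
- dish1_mid (a point): centre, half-way up, of an open rectangular white dish, 56 mm (its x) by 100 mm (its y) by 22 mm tall, 0.16 kg; the dishes are alike and stack flat, one on the rim of another. Two to four are there (None: absent)
- dish2_mid (a point): centre, half-way up, of an open rectangular white dish, 56 mm (its x) by 100 mm (its y) by 22 mm tall, 0.16 kg; the dishes are alike and stack flat, one on the rim of another. Two to four are there (None: absent)
- dish3_mid (a point): centre, half-way up, of an open rectangular white dish, 56 mm (its x) by 100 mm (its y) by 22 mm tall, 0.16 kg; the dishes are alike and stack flat, one on the rim of another. Two to four are there (None: absent)
- dish4_mid (a point): centre, half-way up, of an open rectangular white dish, 56 mm (its x) by 100 mm (its y) by 22 mm tall, 0.16 kg; the dishes are alike and stack flat, one on the rim of another. Two to four are there (None: absent)
- ramekin: bystander, leave alone: white round ramekin, 76 mm wide
- sauce_bottle: bystander, leave alone: white squeeze bottle, 180 mm tall
- mixing_bowl: bystander, leave alone: steel mixing bowl, 170 mm wide
- spice_jar: bystander, leave alone: small glass jar with a steel cap, 80 mm tall
- steel_cup: bystander, leave alone: steel cup, 100 mm tall
Mind the look-alikes: they are no part of the job. Leave any yellow look-alike of the part that bears dish2_mid alone.

How it is judged:
By the outcome, as a careful person would: the job done as asked, in the order asked, and still so for the second after the job is handed in, with the robot touching nothing.
Of dish1, dish2, dish3, dish4 only 2 to 4 are there at a start; the rules pass over those that are not, and their reading is None.
At some moment in a run one of tamper, cover may be knocked a few centimetres aside while the robot is not near it.
It also fails if it takes over 210 s, if anything falls off the work surface, if the arm or the gripper's body presses on something with over 40 N, if the wrist force passes 120 N, or if a joint passes its speed limit or range.

## Robot

A 6-joint arm with a two-finger parallel gripper is mounted at the origin on the work surface. World frame = base frame: x ahead of the robot, y to its left, z up, the work surface at z = 0. Lengths are in m, angles in rad, forces in N, time in s.
With the tool pointing down it reaches from about 0.425 to 0.95 m from the base axis. Payload 3.5 kg.
Tool frame: the origin (TCP) lies on the centre line of the jaws, within the pads' length; the fingertips stand 14 mm ahead of it and the grasp point (between the pads) lies 5 mm behind it; z points along the fingers, y is the direction in which the jaws open and shut (so a half turn about z gives the same grasp; the last joint's range is limited). The gripper opens to 85 mm and grips with 20 to 120 N. Pads are 22 mm wide; open, the fingers measure 114 mm over their backs; the gripper's body (76 mm by 85 mm) begins 54 mm behind the grasp point. The pads swing forward as they close: fully open they stand 13 mm farther back than shut.
Start: joints at [-0.15, 0.286, 1.577, -0, 1.279, -0.15], TCP at [0.675, 0, 0.245] pointing down, gripper open.
Joint ranges: [-2.77, 2.77], [-0.9, 2.22], [0.21, 2.48], [-1.53, 4.67], [0.24, 2.81], [-2.84, 2.84]. Speed limits (rad/s): [2.79, 2.79, 3.14, 3.14, 3.14, 3.14].

## Interface

Orientations are given as a unit quaternion [w, x, y, z].
In Python, from plant import sense, cams, robot gives the robot as it stands.
- The arm moves only by the tool send_rows, never from a script. Its argument "targets" is text: rows parted by semicolons, each of 4 numbers parted by spaces: the shift along the tool's x, y, z in m, then the turn about the tool's z in rad. A call has 1 to 20 rows; each row is the pose to reach, as a shift and turn from the pose commanded when the call began, along the tool's axes at that moment; what a row does not reach only later rows make up. A row lasts 1/12 s, in which the tool goes at most 41.7 mm and 7.16 degrees, less where a joint would pass 70% of its speed; a pose out of reach is approached as far as the arm can. A call with a gripper value outside its range is refused whole. "grip" is the closure in counts, from 0 (fully open) to 255 (shut), set as the call begins (left out, the last holds). The fingers move at their own pace and stop on an object; "squeeze" is the grip in N (left out, the last holds). Time passes only in rows, so rows that repeat a pose let the fingers close. It gives the time, the measured TCP pose, the force and the opening at its end, in the units of the state.
- sense(): the state, without advancing time (a new reading comes with each control period).
- cams.get_image(name): name is "scene" or "side" or "wrist"; returns the picture (480x640x3 uint8, blue, green, red); there is no depth.
- cams.camera_params(name): a dict with "camera_matrix" (3x3 intrinsics, pixels), "R" (3x3) and "t" (3): a world point X has camera coordinates R X + t; the wrist camera has in their place "mount" (4x4, takes a point from camera to tool coordinates, whose origin is the TCP and whose axes are the flange's). Camera axes: x right, y down, z forward; pixel columns grow to the right and rows downward; lengths in m; the calibration is good to about 2 mm. The wrist camera is an equidistant fisheye: a pixel r from the principal point sees the ray r / f radians off the axis. A picture is of the moment at which its call begins: read the wrist's pose just before it. camera_params takes no time and is no camera call.
- robot.close_job(): hands the job in, once; it reports no verdict.
The state is a dict: "clock": time; "q": joint angles; "joint_vel": joint speeds; "tau": joint torques, N m; "tool_pos": TCP position; "eef_rot": TCP orientation; "wrist_force": force on the tool from outside, world axes, zero at the start; "ft_torque": the same for the moment, N m; "grip_width": opening from 0.0 (shut) to 1.0 (fully open).
Only numpy, scipy, OpenCV 4.12 (cv2) and the standard library are available. Lean on these libraries where they do the work, as an engineer would, in place of code of your own. Each camera call takes 0.05 s, during which the arm holds its last target.

## Working session

There is one attempt and no reset: what is moved stays moved. The work goes in short steps, Python scripts to look and compute and a tool call to move; the robot and the scene stay as the last step left them, time stands still between calls to the robot, and variables do not carry over. Pictures are saved under pics/ and viewed, and the job is handed in when it is done.

Besides the shell and the picture viewer there is one more tool, called after "Request:" as a command line: name --argument value ..., lists and objects as JSON in quotes. send_rows: Moves the arm, as the interface text tells. Its arguments: {"type":"object","properties":{"targets":{"type":"string"},"grip":{"type":"number"},"squeeze":{"type":"number"}},"required":["targets"]}

```bash
ls; mkdir -p pics; python3 - <<'E'
from plant import sense,cams,robot
import cv2
print(sense())
for n in ["scene","side","wrist"]:
    im=cams.get_image(n); cv2.imwrite(f"pics/{n}0.png",im)
    print(n,cams.camera_params(n))
E
```

```text
pics
{'clock': 0.0, 'q': array([-1.50020607e-01,  2.87183521e-01,  1.57818632e+00, -2.15515346e-05,
        1.27857381e+00, -1.50018778e-01]), 'joint_vel': array([-0.00014678, -0.00053994,  0.00054095,  0.0012233 , -0.00056893,
        0.00403086]), 'tau': array([-1.79628755e-04, -4.05981302e+01, -2.92628127e+01, -1.54224781e-04,
        5.81841552e-03,  3.74769741e-06]), 'tool_pos': array([6.74377162e-01, 1.04918132e-04, 2.43930176e-01]), 'eef_rot': array([-9.39974078e-04,  7.07104735e-01,  7.07107850e-01, -7.05939189e-04]), 'wrist_force': array([ 1.31120784, -0.85475975, -0.35220456]), 'ft_torque': array([0.01239379, 0.00257662, 0.07150465]), 'grip_width': 1.001618243336002}
scene {'camera_matrix': array([[482.94505992,   0.        , 320.91902146],
       [  0.        , 482.94505992, 237.99923539],
       [  0.        ,   0.        ,   1.        ]]), 'R': array([[ 0.87723221,  0.4798261 ,  0.01518406],
       [ 0.37175583, -0.65896281, -0.65388502],
       [-0.30374537,  0.57925377, -0.75644156]]), 't': array([-0.44661613, -0.12453931,  1.17893717])}
side {'camera_matrix': array([[
[... 180 characters left out ...]
5601, -0.00636964],
       [-0.19063408, -0.48662375, -0.85255849],
       [ 0.29960639,  0.79820583, -0.52259301]]), 't': array([-0.49749324,  0.17115698,  1.2033151 ])}
wrist {'camera_matrix': array([[371.64829954,   0.        , 321.61270124],
       [  0.        , 371.64829954, 244.04357021],
       [  0.        ,   0.        ,   1.        ]]), 'mount': array([[-4.50197485e-05, -9.46756396e-01, -3.21950811e-01,
         8.27329375e-02],
       [ 9.99999977e-01,  2.47640887e-05, -2.12657662e-04,
        -7.30033816e-04],
       [ 2.09307820e-04, -3.21950814e-01,  9.46756373e-01,
        -1.28863250e-01],
       [ 0.00000000e+00,  0.00000000e+00,  0.00000000e+00,
         1.00000000e+00]])}
```

View pics/scene0.png

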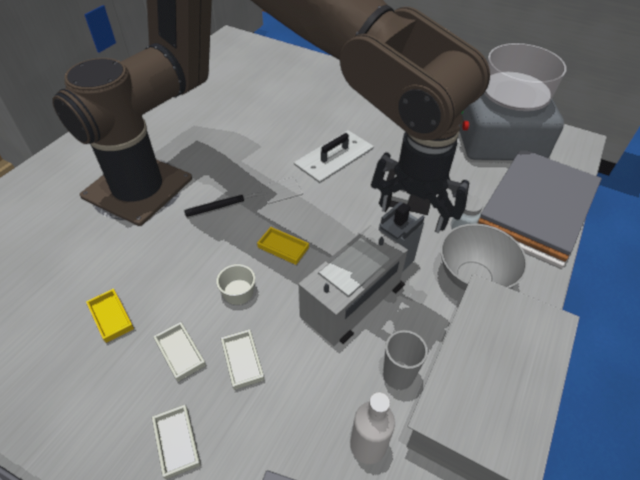

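View pics/side0.png

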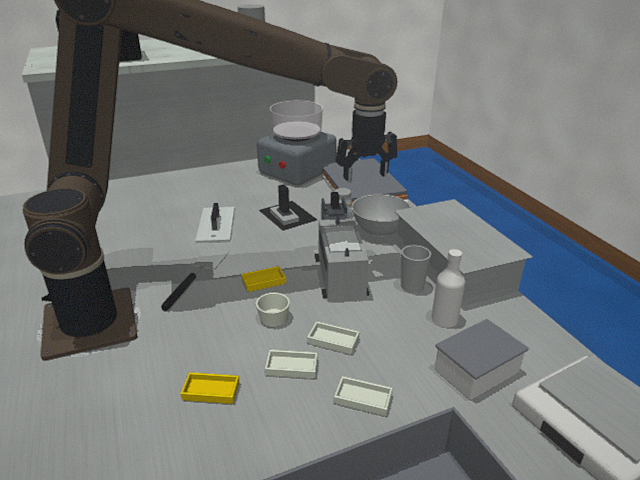

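View pics/wrist0.png

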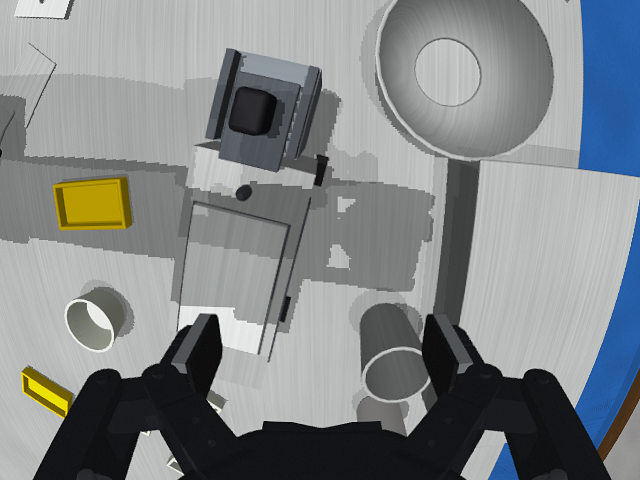

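```bash
cat > h.py <<'E'
import numpy as np, cv2
from plant import sense,cams,robot
from scipy.spatial.transform import Rotation as Ro
def P(n): return cams.camera_params(n)
def pose():
    s=sense(); w,x,y,z=s['eef_rot']; return np.array(s['tool_pos']),Ro.from_quat([x,y,z,w]).as_matrix()
def ray(n,u,v,wp=None):
    p=P(n);K=p['camera_matrix']
    a=np.array([(u-K[0,2])/K[0,0],(v-K[1,2])/K[1,1]])
    if n=='wrist':
        th=np.hypot(*a); d=np.r_[a/max(th,1e-9)*np.sin(th),np.cos(th)]
        t,R=wp if wp else pose(); M=np.array(p['mount'])
        return t+R@M[:3,3], R@M[:3,:3]@d
    R=np.array(p['R']);t=np.array(p['t'])
    return -R.T@t, R.T@np.r_[a,1]
def pz(n,u,v,z,wp=None):
    o,d=ray(n,u,v,wp); return o+d*(z-o[2])/d[2]
def proj(n,X,wp=None):
    X=np.atleast_2d(X).astype(float);p=P(n);K=p['camera_matrix']
    if n=='wrist':
        t,R=wp if wp else pose(); M=np.array(p['mount'])
        Y=(X-t)@R; C=(Y-M[:3,3])@M[:3,:3]
        r=np.hypot(C[:,0],C[:,1]);th=np.arctan2(r,C[:,2]); k=(th/np.maximum(r,1e-9))[:,None]*C[:,:2]
    else:
        C=X@np.array(p['R']).T+np.array(p['t']); k=C[:,:2]/C[:,2:]
    return k*K[0,0]+K[:2,2]
def crop(im,x0,y0,w,h,name,s=None):
    s=s or min(800/w,600/h)
    c=cv2.resize(im[y0:y0+h,x0:x0+w],None,fx=s,fy=s,interpolation=cv2.INTER_CUBIC)
    for i in range(0,w,10):
        if (x0+i)%20==0: cv2.line(c,(int(i*s),0),(int(i*s),6),(0,0,255),1); cv2.putText(c,str(x0+i),(int(i*s),16),0,.4,(0,0,255),1)
    for i in range(0,h,10):
        if (y0+i)%20==0: cv2.line(c,(0,int(i*s)),(6,int(i*s)),(0,0,255),1); cv2.putText(c,str(y0+i),(8,int(i*s)+4),0,.4,(0,0,255),1)
    cv2.imwrite(f'pics/{name}.png',c)
def tri(*obs):
    A=np.zeros((3,3));b=np.zeros(3)
    for o,d in obs:
        d=d/np.linalg.norm(d);Q=np.eye(3)-np.outer(d,d);A+=Q;b+=Q@o
    return np.linalg.solve(A,b)
E
python3 - <<'E'
from h import *
a=cv2.imread('pics/scene0.png');b=cv2.imread('pics/side0.png')
crop(a,140,310,160,120+50,'c1');crop(a,280,200,160,150,'c2');crop(a,270,120,120,80,'c3')
crop(b,250,310,160,120,'c4');crop(b,180,170,200,140,'c5')
E
```

```text
(no output)
```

View pics/c1.png

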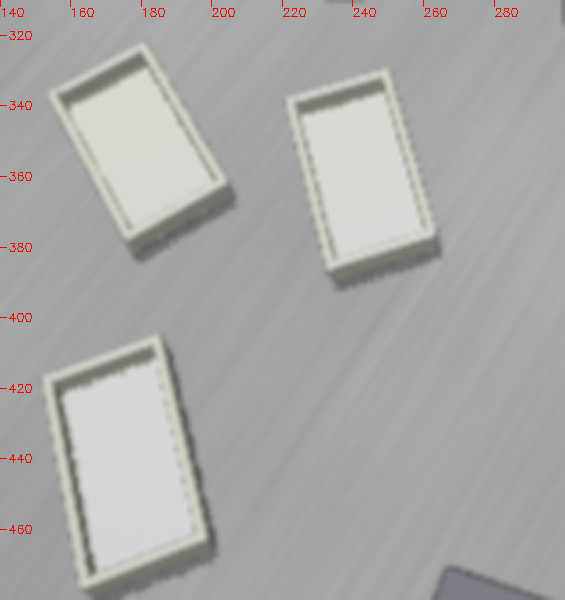

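View pics/c4.png

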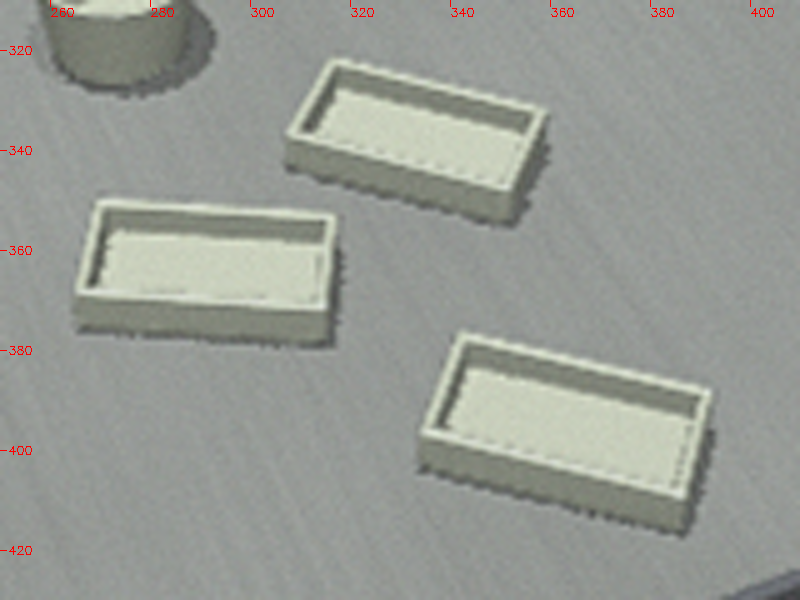

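View pics/c2.png

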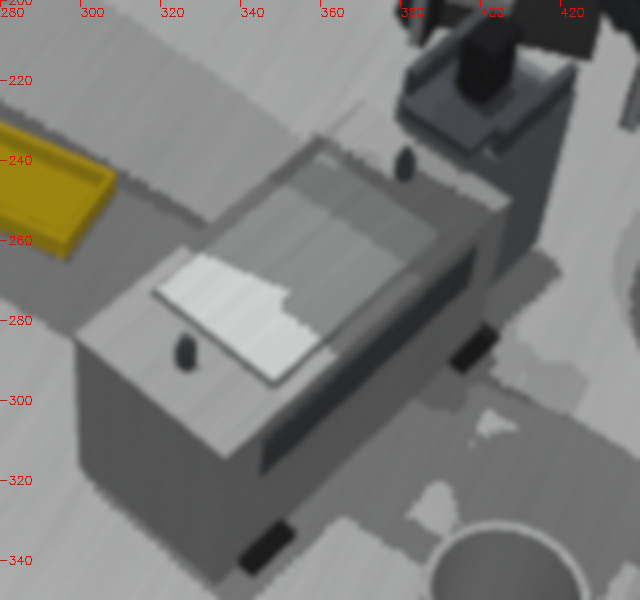

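View pics/c5.png

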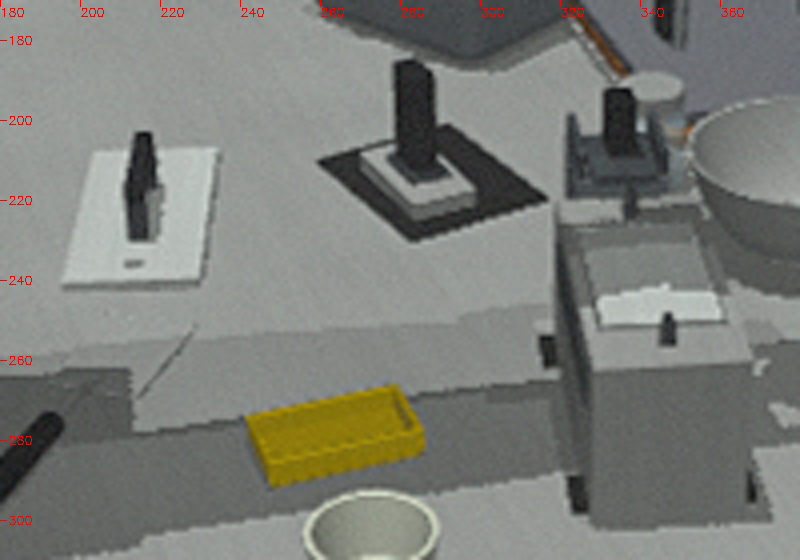

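View pics/c3.png

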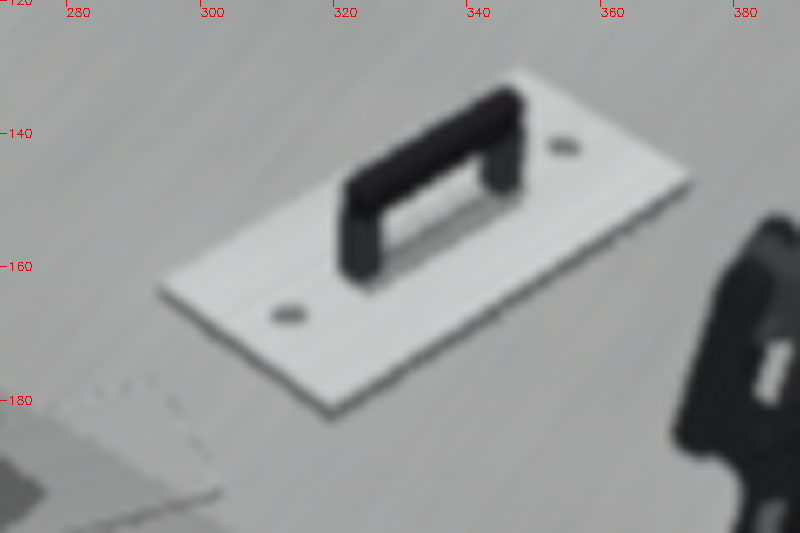

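```bash
cat >> h.py <<'E'
from scipy.optimize import least_squares
def fit(model,obs,x0,z0=0):
    """model: local pts (N,3); obs: list of (cam,idx list,pixels)"""
    model=np.array(model,float)
    def T(p):
        c,s=np.cos(p[2]),np.sin(p[2]); R=np.array([[c,-s,0],[s,c,0],[0,0,1]])
        return model@R.T+[p[0],p[1],z0]
    def f(p):
        X=T(p); return np.concatenate([(proj(n,X[i],*w)-np.array(px)).ravel() for n,i,px,*w in obs])
    r=least_squares(f,x0); return r.x,np.abs(r.fun).max(),r.fun
def rect(a,b,z): return [[-a/2,-b/2,z],[a/2,-b/2,z],[a/2,b/2,z],[-a/2,b/2,z]]
E
python3 - <<'E'
from h import *
import itertools
sc={'A':[(154.2,336.9),(181.1,322.7),(205.7,361.6),(177.4,377.4)],'B':[(221.6,337.8),(249.9,329.8),(264.1,375.7),(234,386.5)],'C':[(152.7,416.8),(185.3,404.9),(199.5,463),(164.1,476.6)]}
sd={'l':[(270,350),(317,353),(315.6,372),(265.4,368.4)],'t':[(316.4,322),(359.6,331.6),(352.4,348),(307.4,337)],'b':[(342.4,376.6),(392,388),(387.4,409),(334,396.6)]}
for k in sc: print(k,np.mean([pz('scene',*p,.022) for p in sc[k]],0))
for k in sd: print(k,np.mean([pz('side',*p,.022) for p in sd[k]],0))
def best(scp,sdp,dim,z):
    m=np.mean([pz('scene',*p,z) for p in scp],0)
    out=[]
    for i in range(4):
      for y0 in (0,1.57,3.14,-1.57):
        X=np.roll(np.arange(4),-i)
        for flip in (0,1):
          q=list(X[::-1] if flip else X)
          obs=[('scene',q,scp)]
          for j in range(4):
            q2=list(np.roll(q,j))
            o=obs+[('side',q2,sdp)]
            r=fit(rect(*dim,z),o,[m[0],m[1],y0]); out.append((r[1],tuple(r[0])))
    out.sort(); return out[0]
for a,b in (('A','l'),('B','t'),('C','b')):
    print(a,best(sc[a],sd[b],(.056,.1),.022))
print('cover',best([(294,163),(347.2,130.2),(373.5,147),(319.8,181.8)],[(203.7,207.5),(234.5,207),(230.5,240),(195.5,241.2)],(.096,.2),.008))
for nm,a,b,z in (('pinb',(326.2,283.7),(347,248.2),.132),('pina',(381,237),(337.2,217.5),.132),('ca',(298.7,284.5),(329.2,261.2),.112),('cb',(336.2,314.5),(368,260),.112)):
    print(nm,tri(ray('scene',*a),ray('side',*b)),pz('scene',*a,z),pz('side',*b,z))
mat=[pz('side',*p,.004) for p in [(259.2,210),(292.5,201),(317,219.2),(283.2,230.5)]]
print('mat',mat,np.mean(mat,0))
print('tamp',[pz('side',*p,.02) for p in [(270.5,208),(283.2,221.7),(298.7,215.7)]], pz('side',283,185.5,.105))
E
```

```text
A [ 0.38136067 -0.30002148  0.022     ]
B [ 0.4889324  -0.25726094  0.022     ]
C [ 0.47806839 -0.42745369  0.022     ]
l [ 0.37710662 -0.30232998  0.022     ]
t [ 0.48519577 -0.25997837  0.022     ]
b [ 0.47406144 -0.42904639  0.022     ]Traceback (most recent call last):
  File "<stdin>", line 22, in <module>
  File "<stdin>", line 19, in best
  File "h.py", line 49, in fit
    r=least_squares(f,x0); return r.x,np.abs(r.fun).max(),r.fun
    return func(*args, **kwargs)
    result = trf(vector_fun.fun, vector_fun.jac, x0, f0, J0, lb, ub, ftol, xtol,
                 gtol, max_nfev, x_scale, loss_function, tr_solver,
                 tr_options.copy(), verbose, callback=callback_wrapped)
    return trf_no_bounds(
        fun, jac, x0, f0, J0, ftol, xtol, gtol, max_nfev, x_scale,
        loss_function, tr_solver, tr_options, verbose, callback=callback)
    J = jac(x)
    self._update_jac()
    ~~~~~~~~~~~~~~~~^^
    self.J = self.jac_wrapped(xp_copy(self.x), f0=self.f)
             ~~~~~~~~~~~~~~~~^^^^^^^^^^^^^^^^^^^^^^^^^^^^
    J, dct = approx_derivative(
             ~~~~~~~~~~~~~~
[... 599 characters left out ...]
   ~~~~~~~~^^^^^^^^^^^^^^^^^^^^^^^^^^^^^^
    return np.atleast_1d(self.fun(x))
                         ~~~~~~~~^^^
    return self.f(x, *self.args, **self.kwargs)
           ~~~~~~^^^^^^^^^^^^^^^^^^^^^^^^^^^^^^
  File "h.py", line 48, in f
    X=T(p); return np.concatenate([(proj(n,X[i],*w)-np.array(px)).ravel() for n,i,px,*w in obs])
                                    ~~~~^^^^^^^^^^^
  File "h.py", line 19, in proj
    X=np.atleast_2d(X).astype(float);p=P(n);K=p['camera_matrix']
                                       ~^^^
  File "h.py", line 4, in P
    def P(n): return cams.camera_params(n)
                     ~~~~~~~~~~~~~~~~~~^^^
ValueError: time passes only in moves, steps and waits
```

```bash
python3 - <<'E'
from plant import cams
import pickle; pickle.dump({n:cams.camera_params(n) for n in ("scene","side","wrist")},open('cal.pkl','wb'))
E
sed -i 's/^def P(n).*/import pickle\n_C=pickle.load(open("\.\/cal.pkl","rb"))\ndef P(n): return _C[n]/' h.py
cat >> h.py <<'E'
def rfit(n,pts,z,wp=None):
    X=np.array([pz(n,*p,z,wp)[:2] for p in pts]); (c,wh,a)=cv2.minAreaRect((X*1000).astype(np.float32))
    e=[X[(i+1)%4]-X[i] for i in range(4)]; L=[np.linalg.norm(v) for v in e]
    if L[0]+L[2]>L[1]+L[3]: v=e[0]-e[2]
    else: v=e[1]-e[3]
    return X.mean(0).round(4), 'long axis deg',round(float(np.degrees(np.arctan2(v[1],v[0]))%180),1), np.round(L,4)
E
python3 - <<'E'
from h import *
sc={'A':[(154.2,336.9),(181.1,322.7),(205.7,361.6),(177.4,377.4)],'B':[(221.6,337.8),(249.9,329.8),(264.1,375.7),(234,386.5)],'C':[(152.7,416.8),(185.3,404.9),(199.5,463),(164.1,476.6)]}
sd={'l':[(270,350),(317,353),(315.6,372),(265.4,368.4)],'t':[(316.4,322),(359.6,331.6),(352.4,348),(307.4,337)],'b':[(342.4,376.6),(392,388),(387.4,409),(334,396.6)]}
for k in sc: print(k,*rfit('scene',sc[k],.022))
for k in sd: print(k,*rfit('side',sd[k],.022))
print('cov',*rfit('scene',[(294,163),(347.2,130.2),(373.5,147),(319.8,181.8)],.008))
print('cov',*rfit('side',[(203.7,207.5),(234.5,207),(230.5,240),(195.5,241.2)],.008))
print('mat',*rfit('side',[(259.2,210),(292.5,201),(317,219.2),(283.2,230.5)],.004))
for nm,a,b,z in (('pinb',(326.2,283.7),(347,248.2),.132),('pina',(381,237),(337.2,217.5),.132),('ca',(298.7,284.5),(329.2,261.2),.112),('cb',(336.2,314.5),(368,260),.112)):
    print(nm,tri(ray('scene',*a),ray('side',*b)),pz('scene',*a,z),pz('side',*b,z))
print('tamp',[pz('side',*p,.02) for p in [(270.5,208),(283.2,221.7),(298.7,215.7)]], pz('side',283,185.5,.105))
# dispenser body from wrist: gray corners
E
```

```text
A [ 0.3814 -0.3   ] long axis deg 155.1 [0.0531 0.098  0.0535 0.0973]
B [ 0.4889 -0.2573] long axis deg 138.7 [0.0532 0.0965 0.0539 0.0993]
C [ 0.4781 -0.4275] long axis deg 141.5 [0.0536 0.099  0.0541 0.0983]
l [ 0.3771 -0.3023] long axis deg 153.4 [0.0962 0.0532 0.0987 0.0526]
t [ 0.4852 -0.26  ] long axis deg 139.2 [0.0972 0.0541 0.0985 0.0525]
b [ 0.4741 -0.429 ] long axis deg 141.5 [0.096  0.0522 0.0991 0.0533]
cov [0.3642 0.3377] long axis deg 73.2 [0.1988 0.0983 0.1982 0.0959]
cov [0.3615 0.3367] long axis deg 72.8 [0.0955 0.2008 0.0969 0.204 ]
mat [0.5769 0.3152] long axis deg 101.3 [0.1179 0.1442 0.1189 0.1512]
pinb [ 0.57861258 -0.11204219  0.12996566] [ 0.57930882 -0.11341461  0.132     ] [ 0.57720325 -0.11491932  0.132     ]
pina [0.61739714 0.03534875 0.12766654] [0.61845265 0.03178228 0.132     ] [0.6141679 0.0278472 0.132    ]
ca [ 0.53042891 -0.12539182  0.11302191] [ 0.53108798 -0.12615057  0.112     ] [ 0.5307842  -0.12191654  0.112     ]
cb [ 0.61677693 -0.14615152  0.10893431] [ 0.61807708 -0.14864543  0.112     ] [ 0.61442523 -0.14928766  0.112     ]
tamp [array([0.53250616, 0.3475029 , 0.02      ]), array([0.54145223, 0.25117638, 0.02      ]), array([0.59585115, 0.2693575 , 0.02      ])] [0.56406759 0.31249623 0.105     ]
```

```bash
cat >> h.py <<'E'
def go(x,y,z,phi):
    """phi deg of tool x axis; prints the shift to type"""
    t,R=pose(); d=R.T@(np.array([x,y,z])-t)
    cur=np.degrees(np.arctan2(R[1,0],R[0,0])); tu=-(phi-cur); tu=(tu+180)%360-180
    n=max(np.linalg.norm(d)/.0417,abs(tu)/7.16)
    s=sense();print('shift %.4f %.4f %.4f turn %.4f  rows>=%.1f  cur %s phi %.2f clk %.1f q6 %.2f w %.3f'%(*d,np.radians(tu),n,t.round(4),cur,s['clock'],s['q'][5],s['grip_width']))
def snap(n,name):
    wp=pose(); im=cams.get_image(n); cv2.imwrite(f'pics/{name}.png',im); pickle.dump(wp,open(f'pics/{name}.pkl','wb')); return im,wp
def wpz(name,u,v,z): return pz('wrist',u,v,z,pickle.load(open(f'pics/{name}.pkl','rb')))
E
python3 -c "
from h import *
go(.597,-.041,.30,75)"
```

```text
shift -0.0411 -0.0776 -0.0556 turn 0.2618  rows>=2.5  cur [6.745e-01 1.000e-04 2.442e-01] phi 90.00 clk 0.1 q6 -0.15 w 1.000
```

Request:
send_rows --targets "-0.041 -0.078 -0.056 0.262;-0.041 -0.078 -0.056 0.262;-0.041 -0.078 -0.056 0.262;-0.041 -0.078 -0.056 0.262;-0.041 -0.078 -0.056 0.262;-0.041 -0.078 -0.056 0.262;-0.041 -0.078 -0.056 0.262"

```text
clock: 0.73
tool_pos: [0.5971, -0.0404, 0.2996]
eef_rot: [-0.001, 0.793, 0.609, -0.001]
wrist_force: [-0.3, 0.2, 0.1]
grip_width: 1.001
```

```bash
python3 -c "
from h import *
print(sense()['joint_vel'])
snap('wrist','w1')
go(.597,-.041,.30,75)"
```

```text
[ 0.00349149  0.00762707 -0.00275282 -0.00198586  0.00458459 -0.00034124]
shift -0.0006 0.0000 -0.0004 turn 0.0007  rows>=0.0  cur [ 0.5971 -0.0404  0.2996] phi 75.04 clk 0.8 q6 0.02 w 0.997
```

View pics/w1.png

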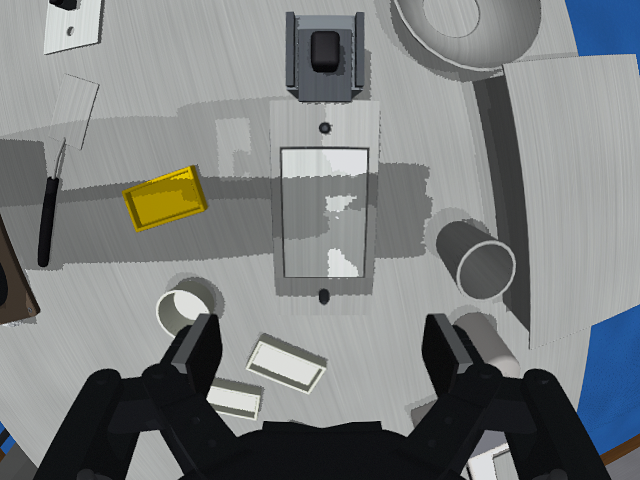

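```bash
python3 -c "
from h import *
a=cv2.imread('pics/w1.png');crop(a,260,0,130,160,'w1a',3.75);crop(a,260,160,130,150,'w1b',4)"
```

```text
(no output)
```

View pics/w1a.png

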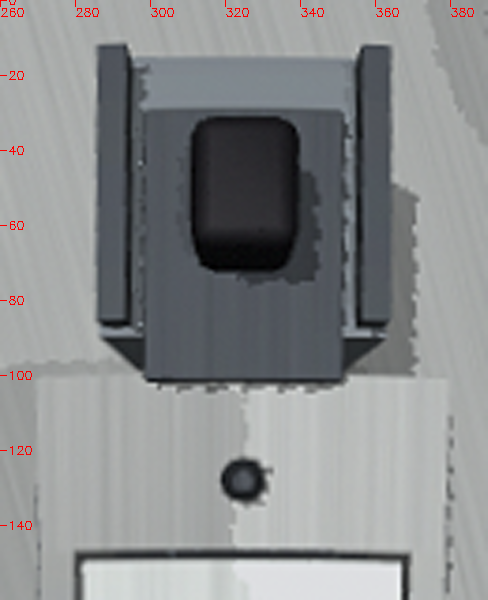

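View pics/w1b.png

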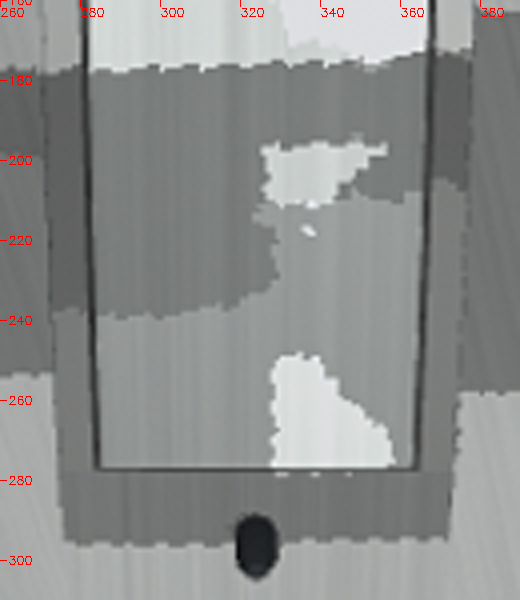

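```bash
python3 -c "
from h import *
wp=pickle.load(open('pics/w1.pkl','rb'))
print(rfit('wrist',[(280.3,146.7),(369.3,147.2),(364.5,277),(284.2,277)],.112,wp))
print(rfit('wrist',[(270,100),(379,100),(372,295.5),(275.7,296)],.112,wp))
a=pz('wrist',324.8,127.5,.132,wp);b=pz('wrist',324.2,299,.132,wp);print(a,b,(a+b)/2,np.linalg.norm(a-b),np.degrees(np.arctan2(*(a-b)[1::-1])))
# keeper tongue front edge, top z .126?
f=np.mean([pz('wrist',u,101,.126,wp) for u in (298.5,351)],0)
c=(a+b)/2;ax=(a-b)[:2]/np.linalg.norm(a-b);print('tongue tip along y',(f-c)[:2]@ax)
k=pz('wrist',325,(31+65)/2,.170,wp);print('knob',k,(k-c)[:2]@ax)
"
```

```text
(array([ 0.599 , -0.0385]), 'long axis deg', 75.0, array([0.0754, 0.1192, 0.075 , 0.1196]))
(array([ 0.6014, -0.0283]), 'long axis deg', 74.9, array([0.0913, 0.1794, 0.0921, 0.1799]))
[0.61860639 0.03516123 0.132     ] [ 0.58007998 -0.1082571   0.132     ] [ 0.59934318 -0.03654794  0.132     ] 0.14850286999319895 74.96362997051153
tongue tip along y 0.09594499529556122
knob [0.63309921 0.08980036 0.17      ] 0.1307797019395408
```

```bash
python3 -c "
from h import *
go(.487,-.2585,.20,139)"
```

```text
shift -0.2392 -0.0498 0.0997 turn -1.1163  rows>=8.9  cur [ 0.5971 -0.0404  0.2996] phi 75.04 clk 0.8 q6 0.02 w 0.997
```

Request:
send_rows --targets "-0.239 -0.05 0.1 -1.116;-0.239 -0.05 0.1 -1.116;-0.239 -0.05 0.1 -1.116;-0.239 -0.05 0.1 -1.116;-0.239 -0.05 0.1 -1.116;-0.239 -0.05 0.1 -1.116;-0.239 -0.05 0.1 -1.116;-0.239 -0.05 0.1 -1.116;-0.239 -0.05 0.1 -1.116;-0.239 -0.05 0.1 -1.116;-0.239 -0.05 0.1 -1.116;-0.239 -0.05 0.1 -1.116;-0.239 -0.05 0.1 -1.116"

```text
clock: 1.87
tool_pos: [0.487, -0.2585, 0.2007]
eef_rot: [-0.0, 0.351, 0.936, 0.0]
wrist_force: [0.1, -0.1, -0.9]
grip_width: 1.003
```

```bash
python3 -c "
from h import *
snap('wrist','w2')
go(.487,-.2585,.20,139)"
```

```text
shift 0.0000 0.0000 0.0009 turn -0.0012  rows>=0.0  cur [ 0.487  -0.2585  0.2009] phi 138.93 clk 1.9 q6 -1.53 w 0.997
```

View pics/w2.png

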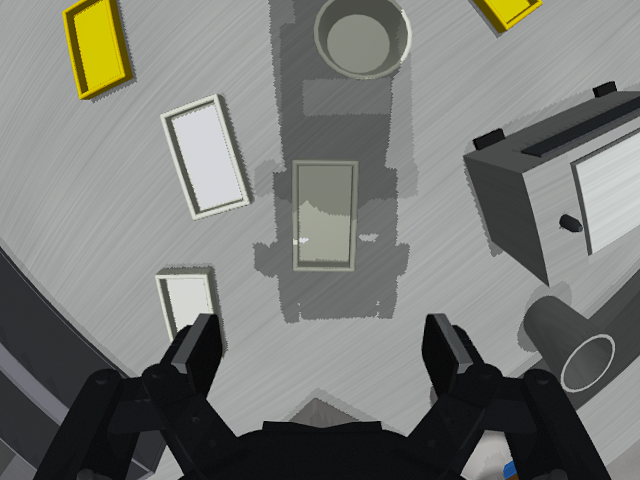

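```bash
python3 -c "
from h import *
a=cv2.imread('pics/w2.png');crop(a,150,85,220,200,'w2a')"
```

```text
(no output)
```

View pics/w2a.png

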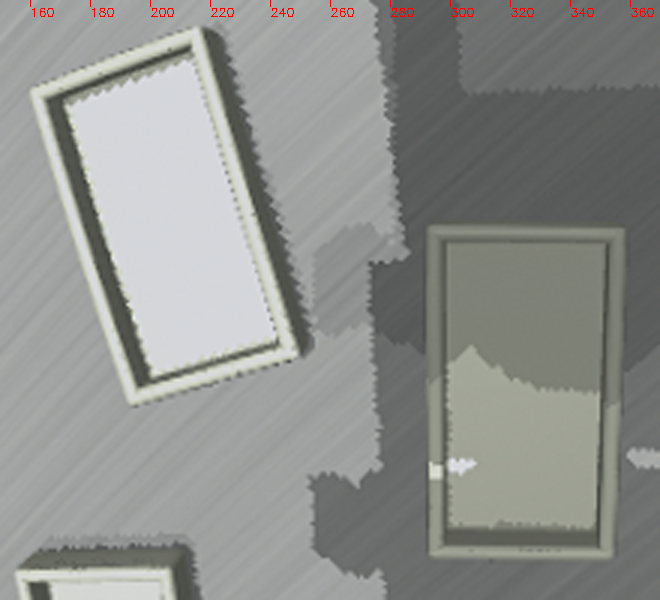

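```bash
python3 -c "
from h import *
wp=pickle.load(open('pics/w2.pkl','rb'))
print(rfit('wrist',[(292.7,160.7),(358,161.3),(354,270.7),(293.3,270.7)],.022,wp))
print(rfit('wrist',[(160.3,115.3),(216,94.3),(249.7,203.3),(195,220)],.022,wp))
"
```

```text
(array([ 0.4866, -0.256 ]), 'long axis deg', 138.2, array([0.054 , 0.0977, 0.0546, 0.0981]))
(array([ 0.3789, -0.2984]), 'long axis deg', 154.4, array([0.0535, 0.0978, 0.0531, 0.0984]))
```

```bash
python3 -c "
from h import *
go(.487,-.257,.019,138.3)"
```

```text
shift 0.0009 0.0012 0.1819 turn 0.0110  rows>=4.4  cur [ 0.487  -0.2585  0.2009] phi 138.93 clk 1.9 q6 -1.53 w 0.997
```

Request:
send_rows --targets "0.001 0.001 0.04 0.011;0.001 0.001 0.08 0.011;0.001 0.001 0.12 0.011;0.001 0.001 0.15 0.011;0.001 0.001 0.17 0.011;0.001 0.001 0.182 0.011;0.001 0.001 0.182 0.011;0.001 0.001 0.182 0.011" --grip 0 --squeeze 25

```text
clock: 2.58
tool_pos: [0.487, -0.2575, 0.0196]
eef_rot: [-0.0, 0.356, 0.935, 0.0]
wrist_force: [0.8, -0.1, 0.3]
grip_width: 0.996
```

Request:
send_rows --targets "0 0 0 0;0 0 0 0;0 0 0 0;0 0 0 0;0 0 0 0;0 0 0 0;0 0 0 0;0 0 0 0" --grip 255

```text
clock: 3.25
tool_pos: [0.4881, -0.2584, 0.0216]
eef_rot: [0.002, 0.356, 0.934, -0.0]
wrist_force: [-1.0, 1.1, 6.8]
grip_width: 0.645
```

```bash
python3 -c "
from h import *
snap('wrist','w3')
go(.599,-.038,.22,75)"
```

```text
shift 0.0631 0.2384 -0.1986 turn 1.1047  rows>=8.8  cur [ 0.4881 -0.2584  0.0215] phi 138.29 clk 3.3 q6 -1.51 w 0.645
```

View pics/w3.png

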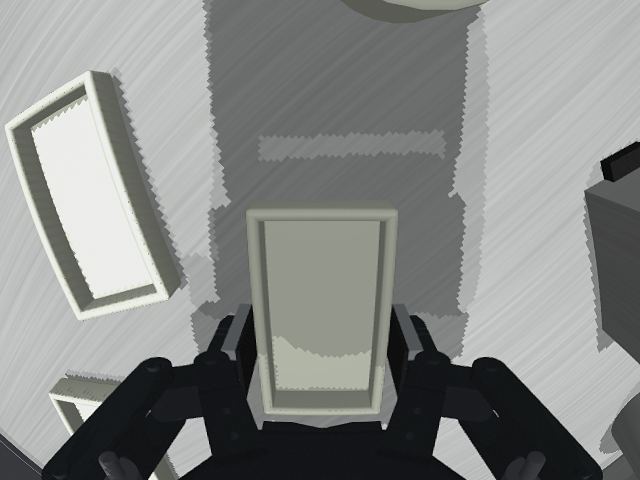

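```bash
cat >> h.py <<'E'
def intool(name,pts,h):
    """pts on plane h above(-)/below TCP in tool z -> tool coordinates"""
    wp=(np.zeros(3),np.eye(3)); return np.array([pz('wrist',u,v,h,wp) for u,v in pts])
E
python3 -c "
from h import *
X=intool('w3',[(247,211),(398,211),(381,414),(263,414)],-.0005)
print(X.round(4),X.mean(0))"
```

```text
[[ 0.0516 -0.0276 -0.0005]
 [ 0.0516  0.0267 -0.0005]
 [-0.0465  0.0276 -0.0005]
 [-0.0465 -0.0287 -0.0005]] [ 0.00256592 -0.00050332 -0.0005    ]
```

```bash
python3 -c "
from h import *
go(.5984,-.0404,.20,75)"
```

```text
shift 0.0620 0.2362 -0.1786 turn 1.1047  rows>=8.8  cur [ 0.4881 -0.2584  0.0215] phi 138.29 clk 3.3 q6 -1.51 w 0.645
```

Request:
send_rows --targets "0 0 -0.03 0;0 0 -0.07 0;0 0 -0.11 0.1;0 0.02 -0.15 0.2;0.01 0.05 -0.1786 0.3;0.02 0.09 -0.1786 0.42;0.03 0.12 -0.1786 0.54;0.04 0.15 -0.1786 0.66;0.05 0.18 -0.1786 0.78;0.062 0.21 -0.1786 0.9;0.062 0.23 -0.1786 1.02;0.062 0.2362 -0.1786 1.1047;0.062 0.2362 -0.1786 1.1047;0.062 0.2362 -0.1786 1.1047;0.062 0.2362 -0.1786 1.1047"

```text
clock: 4.55
tool_pos: [0.5969, -0.0404, 0.1976]
eef_rot: [-0.0, 0.793, 0.609, -0.0]
wrist_force: [-0.5, 0.2, -2.9]
grip_width: 0.644
```

```bash
python3 -c "
from h import *
go(.5984,-.0404,.1385,75);snap('wrist','w4')"
```

```text
shift 0.0004 0.0015 0.0591 turn 0.0015  rows>=1.4  cur [ 0.5969 -0.0404  0.1976] phi 75.08 clk 4.5 q6 0.02 w 0.644
```

View pics/w4.png

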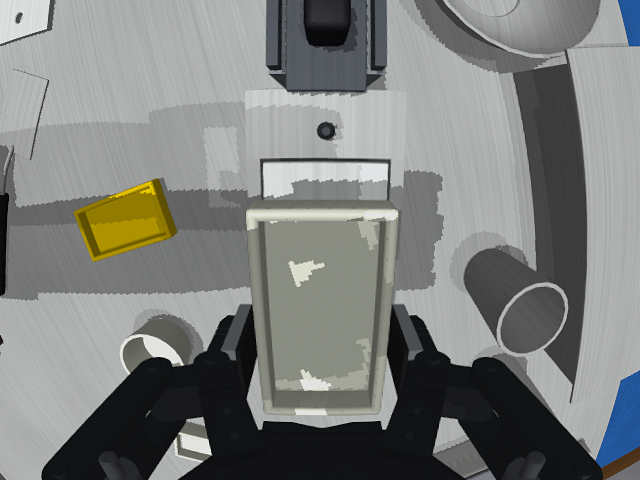

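Request:
send_rows --targets "0.0004 0.002 0.03 0;0.0004 0.002 0.05 0;0.0004 0.002 0.059 0;0.0004 0.002 0.059 0;0.0004 0.002 0.059 0;0.0004 0.002 0.0605 0;0.0004 0.002 0.0605 0"

```text
clock: 5.18
tool_pos: [0.6002, -0.0403, 0.1386]
eef_rot: [0.001, 0.793, 0.609, 0.001]
wrist_force: [-0.2, 1.3, -1.5]
grip_width: 0.644
```

```bash
python3 -c "
from h import *
go(.5984,-.0404,.137,75);snap('side','s4')
crop(cv2.imread('pics/s4.png'),280,150,130,110,'s4a')"
```

```text
shift -0.0006 -0.0018 0.0016 turn 0.0000  rows>=0.1  cur [ 0.6002 -0.0403  0.1386] phi 75.00 clk 5.2 q6 0.03 w 0.644
```

View pics/s4a.png

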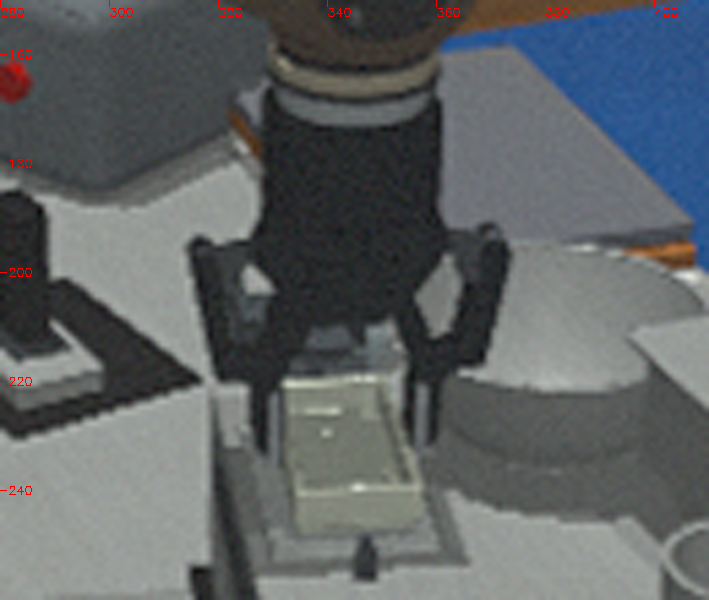

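Request:
send_rows --targets "0 0 0.0015 0;0 0 0.0015 0;0 0 0.0015 0"

```text
clock: 5.48
tool_pos: [0.5996, -0.0399, 0.1361]
eef_rot: [0.0, 0.793, 0.609, 0.0]
wrist_force: [-0.4, -0.6, -0.7]
grip_width: 0.647
```

Request:
send_rows --targets "0 0 0 0;0 0 0 0;0 0 0 0;0 0 0 0;0 0 0 0;0 0 -0.03 0;0 0 -0.07 0;0 0 -0.11 0;0 0 -0.14 0;0 0 -0.14 0;0 0 -0.14 0;0 0 -0.14 0" --grip 0

```text
clock: 6.48
tool_pos: [0.5991, -0.0399, 0.2751]
eef_rot: [-0.0, 0.793, 0.609, -0.0]
wrist_force: [0.4, 0.4, -0.5]
grip_width: 1.002
```

```bash
python3 -c "
from h import *
im,_=snap('wrist','w5');crop(im,255,80,130,220,'w5a',2.7)
go(.379,-.3,.2,154.4)"
```

```text
shift -0.3082 -0.1446 0.0744 turn -1.3857  rows>=11.1  cur [ 0.5987 -0.0398  0.2739] phi 75.00 clk 6.5 q6 0.03 w 1.000
```

View pics/w5a.png

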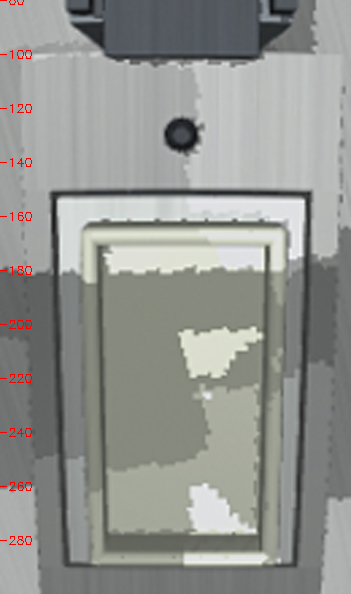

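```bash
python3 -c "
from h import *
wp=pickle.load(open('pics/w5.pkl','rb'))
print(rfit('wrist',[(285.4,164.4),(361.3,164.4),(359.1,288.5),(288.7,289.3)],.138,wp))
print(rfit('wrist',[(274.3,151.5),(370.2,151.5),(364.6,289.6),(279.4,289.6)],.112,wp))
"
```

```text
(array([ 0.6006, -0.0365]), 'long axis deg', 75.3, array([0.0544, 0.0977, 0.056 , 0.0983]))
(array([ 0.5988, -0.039 ]), 'long axis deg', 74.9, array([0.0752, 0.1187, 0.0745, 0.1187]))
```

Request:
send_rows --targets "-0.308 -0.145 0.0744 -1.3857;-0.308 -0.145 0.0744 -1.3857;-0.308 -0.145 0.0744 -1.3857;-0.308 -0.145 0.0744 -1.3857;-0.308 -0.145 0.0744 -1.3857;-0.308 -0.145 0.0744 -1.3857;-0.308 -0.145 0.0744 -1.3857;-0.308 -0.145 0.0744 -1.3857;-0.308 -0.145 0.0744 -1.3857;-0.308 -0.145 0.0744 -1.3857;-0.308 -0.145 0.0744 -1.3857;-0.308 -0.145 0.0744 -1.3857;-0.308 -0.145 0.0744 -1.3857;-0.308 -0.145 0.0744 -1.3857;-0.308 -0.145 0.0744 -1.3857"

```text
clock: 7.78
tool_pos: [0.3795, -0.2994, 0.2003]
eef_rot: [-0.001, 0.223, 0.975, 0.001]
wrist_force: [0.0, 0.6, -0.7]
grip_width: 0.997
```

```bash
python3 -c "
from h import *
im,_=snap('wrist','w6')
go(.379,-.299,.022,154.4)"
```

```text
shift 0.0005 0.0000 0.1787 turn -0.0015  rows>=4.3  cur [ 0.3796 -0.2995  0.2007] phi 154.31 clk 7.8 q6 -2.00 w 0.999
```

View pics/w6.png

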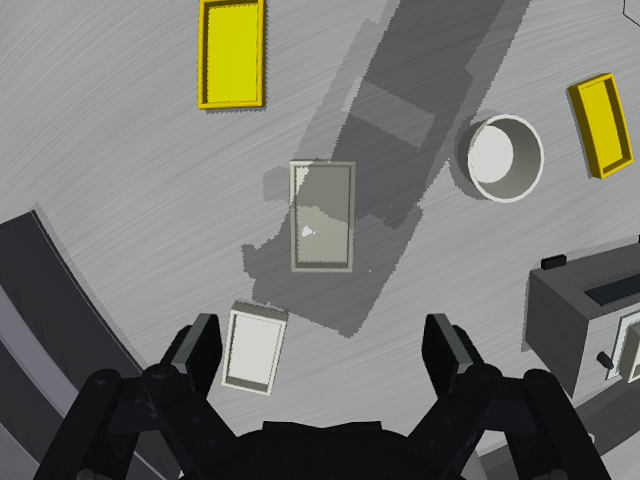

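Request:
send_rows --targets "0.0035 -0.001 0.04 0;0.0035 -0.001 0.08 0;0.0035 -0.001 0.12 0;0.0035 -0.001 0.15 0;0.0035 -0.001 0.17 0;0.0035 -0.001 0.1785 0;0.0035 -0.001 0.1785 0;0.0035 -0.001 0.1785 0"

```text
clock: 8.5
tool_pos: [0.3767, -0.2997, 0.0235]
eef_rot: [0.0, 0.222, 0.975, -0.0]
wrist_force: [0.3, -0.2, -0.3]
grip_width: 1.001
```

Request:
send_rows --targets "0 0 0 0;0 0 0 0;0 0 0 0;0 0 0 0;0 0 0 0;0 0 0 0;0 0 0 0;0 0 0 0" --grip 255

```text
clock: 9.17
tool_pos: [0.3773, -0.3004, 0.025]
eef_rot: [0.001, 0.222, 0.975, -0.001]
wrist_force: [-0.2, 0.6, 5.7]
grip_width: 0.647
```

```bash
python3 -c "
from h import *
snap('wrist','w7')
go(.6004,-.037,.22,75)"
```

```text
shift -0.0879 0.3338 -0.1951 turn 1.3856  rows>=11.1  cur [ 0.3773 -0.3004  0.025 ] phi 154.39 clk 9.2 q6 -2.01 w 0.645
```

View pics/w7.png

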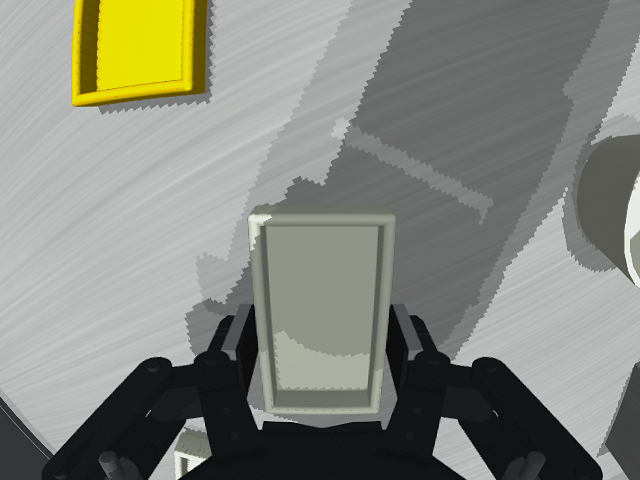

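```bash
python3 -c "
from h import *
X=intool('w7',[(249,214),(396,214),(380,413),(264,413)],.003)
print(X.round(4),X.mean(0))
X=intool('w3',[(247,211),(398,211),(381,414),(263,414)],-.0005);print(X.mean(0))
c,s=np.cos(np.radians(75)),np.sin(np.radians(75))
"
```

```text
[[ 0.0496 -0.0276  0.003 ]
 [ 0.0496  0.0268  0.003 ]
 [-0.0493  0.0278  0.003 ]
 [-0.0493 -0.0289  0.003 ]] [ 0.00017891 -0.0004974   0.003     ]
[ 0.00256592 -0.00050332 -0.0005    ]
```

```bash
python3 -c "
from h import *
go(.6002,-.0376,.22,75)"
```

```text
shift -0.0880 0.3331 -0.1951 turn 1.3856  rows>=11.1  cur [ 0.3773 -0.3004  0.025 ] phi 154.39 clk 9.2 q6 -2.01 w 0.645
```

Request:
send_rows --targets "0 0 -0.03 0;0 0 -0.07 0;0 0 -0.11 0.1;0 0.02 -0.15 0.2;-0.01 0.05 -0.195 0.3;-0.02 0.09 -0.195 0.42;-0.03 0.12 -0.195 0.54;-0.04 0.15 -0.195 0.66;-0.05 0.18 -0.195 0.78;-0.06 0.21 -0.195 0.9;-0.07 0.24 -0.195 1.02;-0.08 0.27 -0.195 1.14;-0.088 0.3 -0.195 1.26;-0.088 0.325 -0.195 1.36;-0.088 0.333 -0.195 1.3856;-0.088 0.333 -0.195 1.3856;-0.088 0.333 -0.195 1.3856;-0.088 0.333 -0.195 1.3856"

```text
clock: 10.72
tool_pos: [0.5989, -0.0377, 0.2178]
eef_rot: [-0.0, 0.793, 0.609, -0.0]
wrist_force: [0.1, -0.6, -1.1]
grip_width: 0.642
```

```bash
python3 -c "
from h import *
go(.6002,-.0376,.164,75);snap('wrist','w8')"
```

```text
shift 0.0004 0.0012 0.0538 turn 0.0006  rows>=1.3  cur [ 0.5989 -0.0377  0.2178] phi 75.03 clk 10.7 q6 0.03 w 0.642
```

View pics/w8.png

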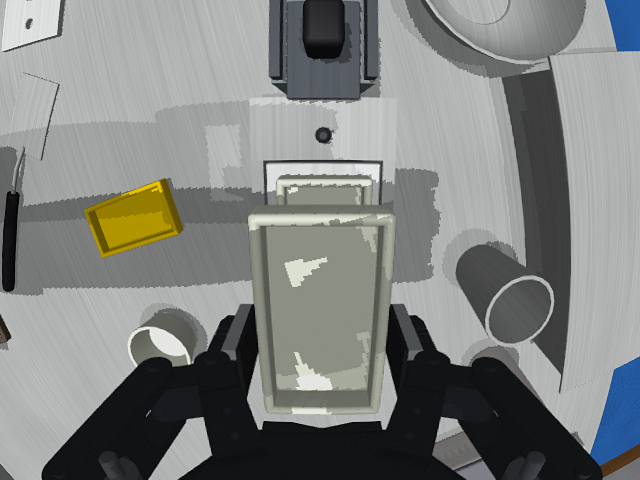

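Request:
send_rows --targets "0.0004 0.0013 0.03 0;0.0004 0.0013 0.045 0;0.0004 0.0013 0.0535 0;0.0004 0.0013 0.0535 0;0.0004 0.0013 0.055 0;0.0004 0.0013 0.055 0"

```text
clock: 11.27
tool_pos: [0.6014, -0.0376, 0.1642]
eef_rot: [0.001, 0.793, 0.609, 0.001]
wrist_force: [-0.4, 0.6, -1.6]
grip_width: 0.642
```

```bash
python3 -c "
from h import *
go(.6002,-.0376,.163,75);print(sense()['wrist_force']);snap('side','s8')
crop(cv2.imread('pics/s8.png'),280,150,130,110,'s8a')"
```

```text
shift -0.0003 -0.0011 0.0012 turn -0.0003  rows>=0.0  cur [ 0.6014 -0.0376  0.1642] phi 74.98 clk 11.3 q6 0.03 w 0.642
[-0.4090248   0.62191045 -1.55229089]
```

View pics/s8a.png

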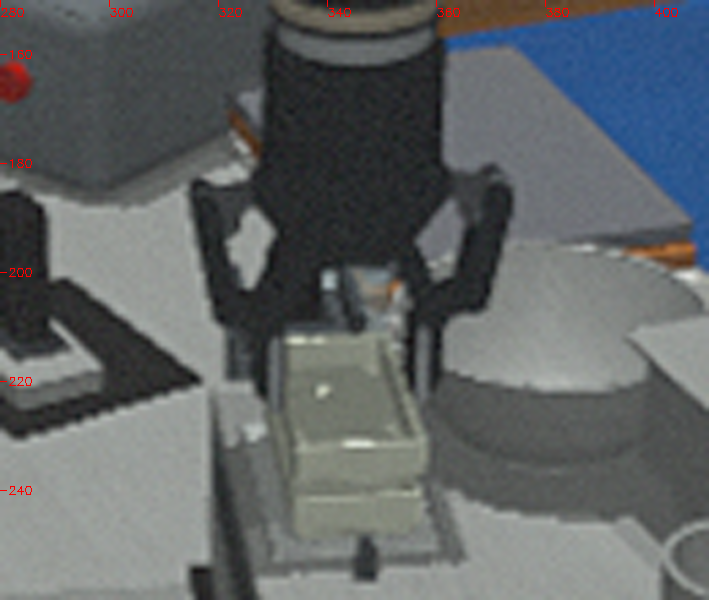

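Request:
send_rows --targets "0 -0.0008 0.001 0;0 -0.0008 0.002 0;0 -0.0008 0.002 0;0 -0.0008 0.002 0"

```text
clock: 11.65
tool_pos: [0.6001, -0.0368, 0.1612]
eef_rot: [0.0, 0.793, 0.609, 0.0]
wrist_force: [0.1, 0.0, -1.8]
grip_width: 0.647
```

Request:
send_rows --targets "0 0 0.0015 0;0 0 0.0015 0;0 0 0.0015 0;0 0 0.0015 0"

```text
clock: 11.98
tool_pos: [0.6003, -0.0368, 0.1605]
eef_rot: [0.0, 0.793, 0.609, 0.0]
wrist_force: [-2.0, -0.0, 4.3]
grip_width: 0.649
```

Contact. Release and retreat.

Request:
send_rows --targets "0 0 -0.0005 0;0 0 -0.0005 0;0 0 -0.0005 0;0 0 -0.0005 0;0 0 -0.0005 0;0 0 -0.0005 0;0 0 -0.03 0;0 0 -0.07 0;0 0 -0.11 0;0 0 -0.12 0;0 0 -0.12 0;0 0 -0.12 0" --grip 0

```text
clock: 12.98
tool_pos: [0.6002, -0.0369, 0.2798]
eef_rot: [0.0, 0.793, 0.609, 0.0]
wrist_force: [-0.9, 0.3, -1.6]
grip_width: 1.001
```

```bash
python3 -c "
from h import *
im,_=snap('wrist','w9');crop(im,255,80,130,220,'w9a',2.7)
go(.476,-.428,.2,141.5)"
```

```text
shift -0.4099 -0.0177 0.0779 turn -1.1604  rows>=10.0  cur [ 0.5993 -0.0367  0.2778] phi 75.01 clk 13.0 q6 0.03 w 1.000
```

View pics/w9a.png

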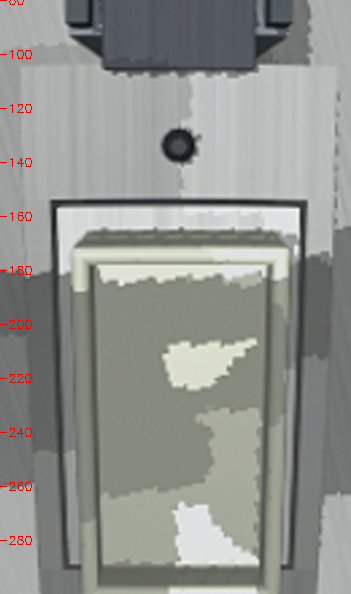

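```bash
python3 -c "
from h import *
print(pz('scene',372,452,.0),pz('side',447,322,0), pz('scene',404,375,0), pz('side',413,285,0))
print(pz('scene',237,293,0))"
```

```text
[ 0.76001691 -0.28625963  0.        ] [ 0.74786826 -0.2896947   0.        ] [ 0.75496687 -0.13757325  0.        ] [ 0.74887229 -0.13805369  0.        ]
[ 0.39048549 -0.13812453  0.        ]
```

Request:
send_rows --targets "-0.41 -0.018 0.04 -1.16;-0.41 -0.018 0.04 -1.16;-0.41 -0.018 0.04 -1.16;-0.41 -0.018 0.04 -1.16;-0.41 -0.018 0.04 -1.16;-0.41 -0.018 0.04 -1.16;-0.41 -0.018 0.04 -1.16;-0.41 -0.018 0.04 -1.16;-0.41 -0.018 0.04 -1.16;-0.41 -0.018 0.04 -1.16;-0.41 -0.018 0.078 -1.16;-0.41 -0.018 0.078 -1.16;-0.41 -0.018 0.078 -1.16;-0.41 -0.018 0.078 -1.16;-0.41 -0.018 0.078 -1.16"

```text
clock: 14.28
tool_pos: [0.4774, -0.4273, 0.2022]
eef_rot: [0.0, 0.329, 0.944, -0.0]
wrist_force: [-0.5, 0.6, 0.3]
grip_width: 1.001
```

```bash
python3 -c "
from h import *
im,_=snap('wrist','w10')
go(.476,-.428,.023,141.5)"
```

```text
shift 0.0014 -0.0014 0.1799 turn 0.0012  rows>=4.3  cur [ 0.4777 -0.4275  0.2029] phi 141.57 clk 14.3 q6 -1.79 w 1.000
```

View pics/w10.png

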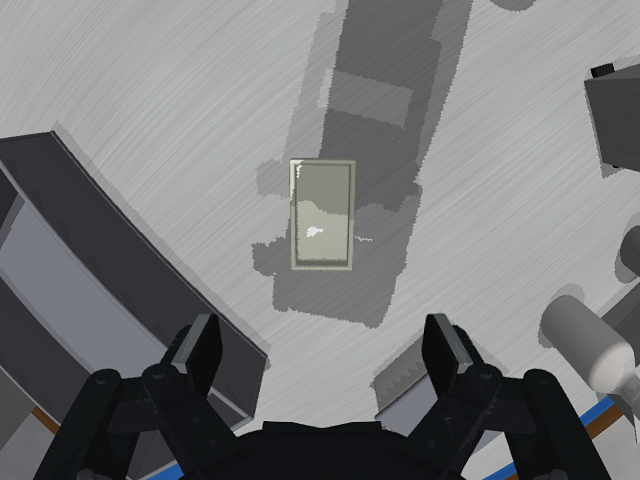

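Request:
send_rows --targets "0.0045 -0.001 0.04 0;0.0045 -0.001 0.08 0;0.0045 -0.001 0.12 0;0.0045 -0.001 0.15 0;0.0045 -0.001 0.17 0;0.0045 -0.001 0.18 0;0.0045 -0.001 0.18 0;0.0045 -0.001 0.18 0"

```text
clock: 15.0
tool_pos: [0.4736, -0.4265, 0.023]
eef_rot: [0.001, 0.329, 0.944, -0.001]
wrist_force: [0.5, -0.8, -0.5]
grip_width: 0.998
```

Request:
send_rows --targets "0 0 0 0;0 0 0 0;0 0 0 0;0 0 0 0;0 0 0 0;0 0 0 0;0 0 0 0;0 0 0 0" --grip 255

```text
clock: 15.67
tool_pos: [0.4738, -0.4273, 0.0242]
eef_rot: [0.002, 0.33, 0.944, -0.001]
wrist_force: [-0.1, 2.2, 6.1]
grip_width: 0.64
```

```bash
python3 -c "
from h import *
snap('wrist','w11')
go(.6003,-.0368,.24,75)"
```

```text
shift 0.1435 0.3843 -0.2165 turn 1.1600  rows>=11.1  cur [ 0.4738 -0.4274  0.0242] phi 141.46 clk 15.7 q6 -1.79 w 0.647
```

View pics/w11.png

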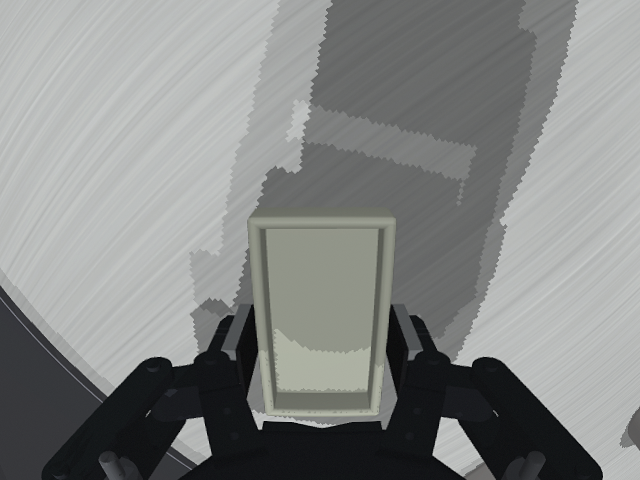

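```bash
python3 -c "
from h import *
X=intool('w7',[(248,217),(396,217),(380,415),(265,415)],.002);print(X.mean(0))
go(.6006,-.0356,.24,75)"
```

```text
[-0.00046992 -0.0004685   0.002     ]
shift 0.1440 0.3854 -0.2165 turn 1.1600  rows>=11.1  cur [ 0.4738 -0.4274  0.0242] phi 141.46 clk 15.7 q6 -1.79 w 0.647
```

Request:
send_rows --targets "0 0 -0.03 0;0 0 -0.07 0;0 0 -0.11 0.1;0.01 0.02 -0.15 0.2;0.02 0.05 -0.19 0.3;0.03 0.08 -0.217 0.4;0.045 0.12 -0.217 0.5;0.06 0.16 -0.217 0.6;0.075 0.2 -0.217 0.7;0.09 0.24 -0.217 0.8;0.105 0.28 -0.217 0.9;0.12 0.32 -0.217 1.0;0.135 0.36 -0.217 1.1;0.1438 0.38 -0.217 1.16;0.1438 0.385 -0.217 1.16;0.1438 0.385 -0.217 1.16;0.1438 0.385 -0.217 1.16;0.1438 0.385 -0.217 1.16"

```text
clock: 17.22
tool_pos: [0.5994, -0.0367, 0.2383]
eef_rot: [0.0, 0.794, 0.608, -0.0]
wrist_force: [-0.6, -0.2, -1.1]
grip_width: 0.649
```

```bash
python3 -c "
from h import *
go(.6005,-.0361,.1845,75);snap('wrist','w12')"
```

```text
shift 0.0009 0.0010 0.0538 turn -0.0007  rows>=1.3  cur [ 0.5994 -0.0367  0.2383] phi 74.96 clk 17.2 q6 0.03 w 0.649
```

View pics/w12.png

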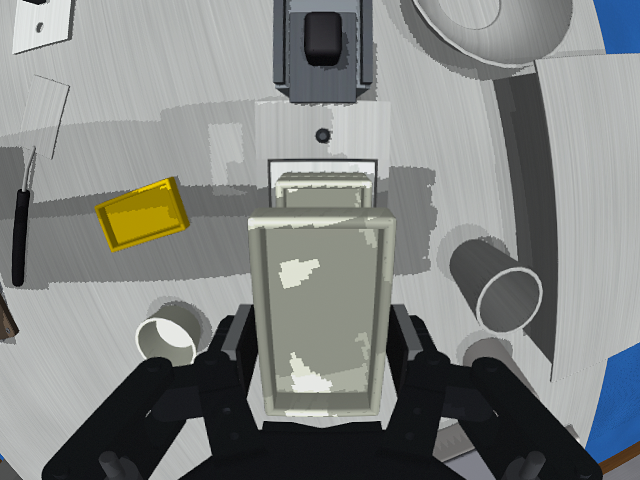

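Aligned. Lower to the stack.

Request:
send_rows --targets "0.0007 0.001 0.03 0;0.0007 0.001 0.045 0;0.0007 0.001 0.0535 0;0.0007 0.001 0.0535 0;0.0007 0.001 0.055 0;0.0007 0.001 0.0565 0;0.0007 0.001 0.0565 0;0.0007 0.001 0.0565 0"

```text
clock: 17.93
tool_pos: [0.6014, -0.0352, 0.1831]
eef_rot: [0.001, 0.793, 0.609, 0.001]
wrist_force: [-0.0, -0.2, -1.5]
grip_width: 0.642
```

Request:
send_rows --targets "-0.001 -0.0005 0.001 0;-0.001 -0.0005 0.002 0;-0.001 -0.0005 0.002 0;-0.001 -0.0005 0.002 0"

```text
clock: 18.27
tool_pos: [0.6005, -0.036, 0.1809]
eef_rot: [0.0, 0.793, 0.609, 0.0]
wrist_force: [-0.3, 0.4, 2.4]
grip_width: 0.649
```

Request:
send_rows --targets "0 0 0 0;0 0 0 0;0 0 0 0;0 0 0 0;0 0 0 0;0 0 0 0;0 0 -0.03 0;0 0 -0.07 0;0 0 -0.1 0;0 0 -0.12 0;0 0 -0.12 0;0 0 -0.12 0" --grip 0

```text
clock: 19.27
tool_pos: [0.6008, -0.036, 0.3016]
eef_rot: [0.001, 0.793, 0.609, 0.001]
wrist_force: [-0.3, 1.1, -0.4]
grip_width: 0.998
```

```bash
python3 -c "
from h import *
im,_=snap('wrist','w13');crop(im,235,80,170,240,'w13a',2.5)
s,_=snap('scene','sc13');crop(s,270,180,180,150,'sc13a',4)
t,_=snap('side','sd13');crop(t,180,160,220,140,'sd13a')
go(.57,.315,.25,101)"
```

```text
shift 0.3312 -0.1188 0.0479 turn -0.4537  rows>=8.5  cur [ 0.5992 -0.0357  0.2974] phi 75.01 clk 19.4 q6 0.03 w 0.996
```

View pics/w13a.png

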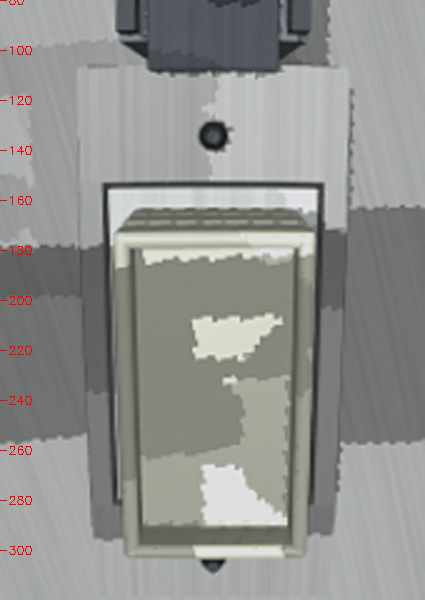

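View pics/sd13a.png

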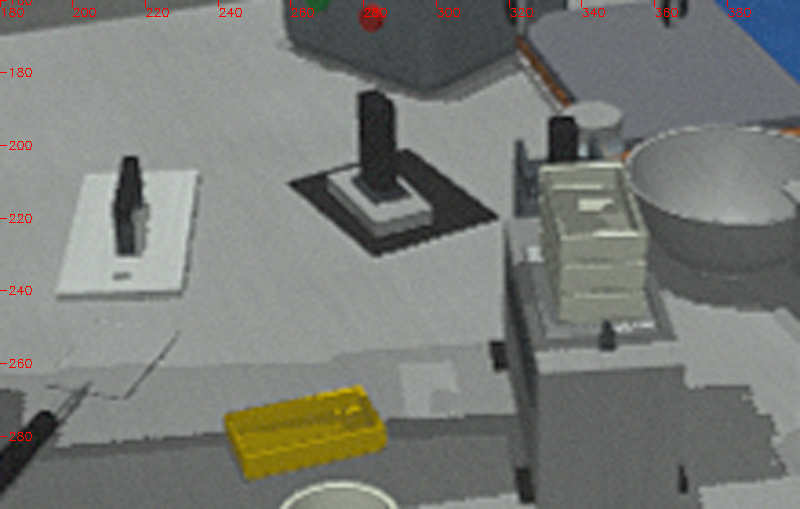

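View pics/sc13a.png

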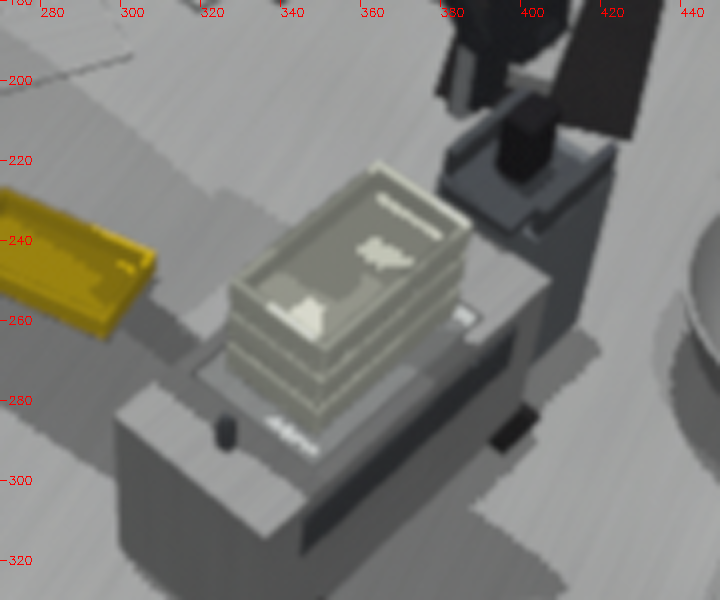

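Request:
send_rows --targets "0.331 -0.119 0 -0.4537;0.331 -0.119 0 -0.4537;0.331 -0.119 0 -0.4537;0.331 -0.119 0 -0.4537;0.331 -0.119 0 -0.4537;0.331 -0.119 0 -0.4537;0.331 -0.119 0 -0.4537;0.331 -0.119 0.048 -0.4537;0.331 -0.119 0.048 -0.4537;0.331 -0.119 0.048 -0.4537;0.331 -0.119 0.048 -0.4537;0.331 -0.119 0.048 -0.4537;0.331 -0.119 0.048 -0.4537"

```text
clock: 20.5
tool_pos: [0.5716, 0.3136, 0.2527]
eef_rot: [0.0, 0.637, 0.771, 0.0]
wrist_force: [0.7, 0.5, 0.3]
grip_width: 0.998
```

```bash
python3 -c "
from h import *
im,_=snap('wrist','w14')
go(.57,.315,.25,101)"
```

```text
shift 0.0018 -0.0015 0.0032 turn -0.0016  rows>=0.1  cur [0.5718 0.3135 0.2532] phi 100.91 clk 20.6 q6 0.16 w 1.004
```

View pics/w14.png

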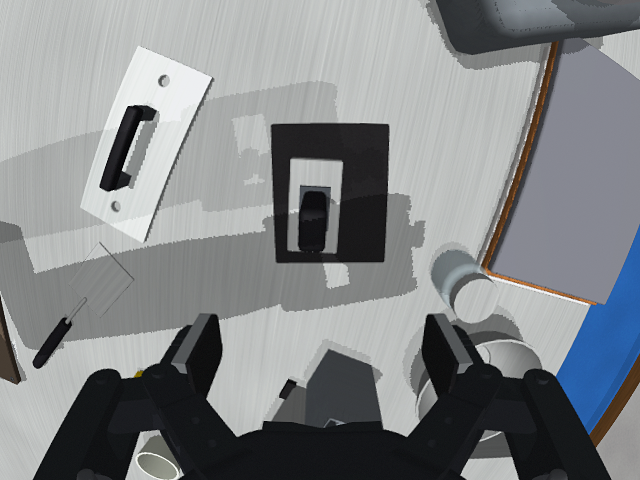

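```bash
python3 -c "
from h import *
im=cv2.imread('pics/w14.png');crop(im,262,115,135,155,'w14a',3.8)"
```

```text
(no output)
```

View pics/w14a.png

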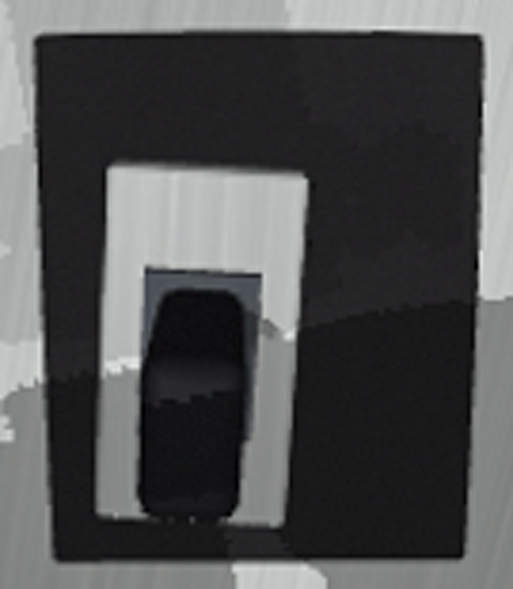

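```bash
python3 -c "
from h import *
wp=pickle.load(open('pics/w14.pkl','rb'))
print(rfit('wrist',[(271.2,124.7),(388.8,124.7),(384.1,261.3),(276.2,262.4)],.004,wp))
print(rfit('wrist',[(290.2,158.4),(343.1,160.8),(337,253.2),(287.3,251.3)],.02,wp))
print(rfit('wrist',[(300.4,211),(326,211),(324.6,250.5),(298.9,250)],.105,wp))
print(rfit('wrist',[(300,192),(328,192),(324.6,250.5),(298.9,250)],.105,wp))
go(.56,.306,.20,99)
"
```

```text
(array([0.5785, 0.3225]), 'long axis deg', 101.3, array([0.1184, 0.1473, 0.1187, 0.1479]))
(array([0.5641, 0.3107]), 'long axis deg', 97.9, array([0.0514, 0.0955, 0.0516, 0.0959]))
(array([0.564 , 0.3116]), 'long axis deg', 98.5, array([0.0196, 0.0321, 0.0203, 0.0317]))
(array([0.563 , 0.3189]), 'long axis deg', 98.4, array([0.0212, 0.047 , 0.0203, 0.0466]))
shift -0.0052 -0.0131 0.0531 turn 0.0333  rows>=1.3  cur [0.5718 0.3135 0.2532] phi 100.91 clk 20.6 q6 0.16 w 1.004
```

```bash
python3 -c "
from h import *
go(.564,.311,.082,98.1)
"
```

```text
shift -0.0010 -0.0084 0.1711 turn 0.0490  rows>=4.1  cur [0.5718 0.3135 0.2532] phi 100.91 clk 20.6 q6 0.16 w 1.004
```

Request:
send_rows --targets "-0.001 -0.0084 0.04 0.049;-0.001 -0.0084 0.08 0.049;-0.001 -0.0084 0.12 0.049;-0.001 -0.0084 0.15 0.049;-0.001 -0.0084 0.165 0.049;-0.001 -0.0084 0.171 0.049;-0.001 -0.0084 0.171 0.049;-0.001 -0.0084 0.171 0.049"

```text
clock: 21.22
tool_pos: [0.5646, 0.3123, 0.0835]
eef_rot: [0.001, 0.655, 0.756, 0.002]
wrist_force: [-0.8, 0.1, 0.3]
grip_width: 1.003
```

Request:
send_rows --targets "0 0 0 0;0 0 0 0;0 0 0 0;0 0 0 0;0 0 0 0;0 0 0 0;0 0 0 0;0 0 0 0;0 0 0 0;0 0 0 0;0 0 0 0" --grip 255 --squeeze 80

```text
clock: 22.13
tool_pos: [0.5634, 0.3123, 0.0817]
eef_rot: [0.0, 0.655, 0.756, 0.001]
wrist_force: [2.0, 0.3, 4.3]
grip_width: 0.247
```

```bash
python3 -c "
from h import *
im,_=snap('wrist','w15')
go(.6003,-.0365,.27,75)"
```

```text
shift -0.3505 -0.0129 -0.1884 turn 0.4050  rows>=9.5  cur [0.5634 0.3123 0.0817] phi 98.20 clk 22.2 q6 0.21 w 0.251
```

View pics/w15.png

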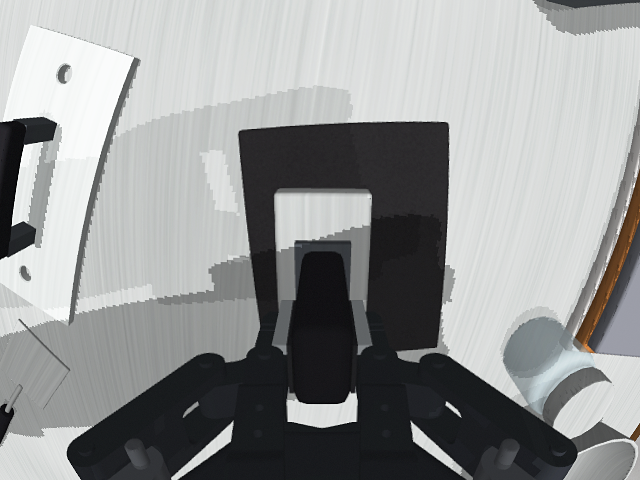

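```bash
python3 -c "
from h import *
print(intool('',[(275,190),(371,190)],.0617))
print(intool('',[(303,251),(341,251),(294,400),(349,402)],-.0233))
"
```

```text
[[ 0.04773946 -0.02511329  0.0617    ]
 [ 0.04775771  0.02503389  0.0617    ]]
[[ 0.04461463 -0.00637916 -0.0233    ]
 [ 0.04461482  0.00510586 -0.0233    ]
 [-0.01525088 -0.01116384 -0.0233    ]
 [-0.01630989  0.00960899 -0.0233    ]]
```

Request:
send_rows --targets "0 0 -0.03 0;0 0 -0.07 0;0 0 -0.11 0;0 0 -0.15 0;0 0 -0.19 0;-0.03 -0.001 -0.21 0.04;-0.07 -0.003 -0.21 0.08;-0.11 -0.004 -0.21 0.12;-0.15 -0.006 -0.21 0.17;-0.19 -0.007 -0.21 0.22;-0.23 -0.008 -0.21 0.27;-0.26 -0.009 -0.21 0.32;-0.29 -0.011 -0.21 0.36;-0.32 -0.012 -0.21 0.4;-0.34 -0.013 -0.21 0.405;-0.35 -0.013 -0.21 0.405;-0.35 -0.013 -0.21 0.405;-0.35 -0.013 -0.21 0.405;-0.35 -0.013 -0.21 0.405"

```text
clock: 23.77
tool_pos: [0.599, -0.0348, 0.2892]
eef_rot: [-0.002, 0.793, 0.609, -0.001]
wrist_force: [0.0, 0.0, -7.4]
grip_width: 0.246
```

```bash
python3 -c "
from h import *
im,_=snap('wrist','w16');snap('side','sd16');crop(cv2.imread('pics/sd16.png'),280,90,130,160,'sd16a',3.7)
go(.6003,-.0365,.26,75)"
```

```text
shift -0.0016 0.0014 0.0303 turn 0.0017  rows>=0.7  cur [ 0.5994 -0.0347  0.2903] phi 75.10 clk 23.9 q6 0.03 w 0.246
```

View pics/w16.png

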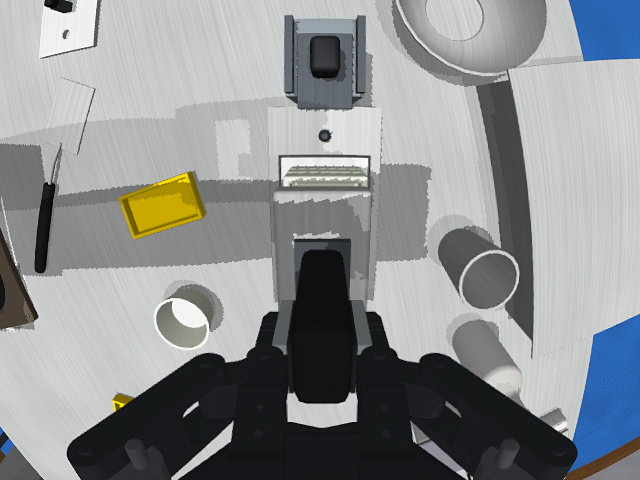

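View pics/sd16a.png

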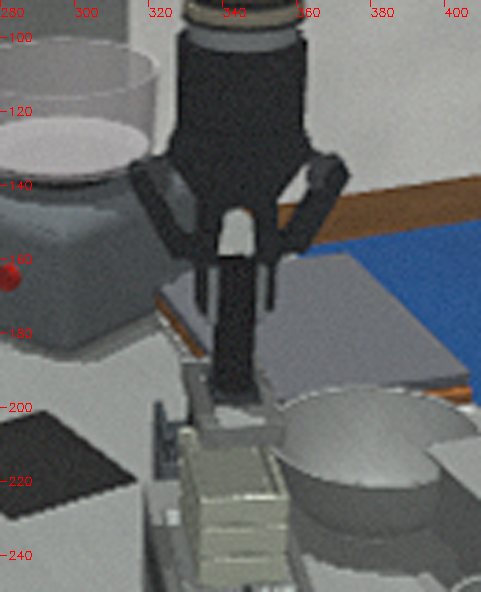

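Request:
send_rows --targets "-0.0016 0.0014 0.015 0;-0.0016 0.0014 0.027 0;-0.0016 0.0014 0.03 0;-0.0016 0.0014 0.033 0;-0.0016 0.0014 0.035 0;-0.0016 0.0014 0.037 0"

```text
clock: 24.37
tool_pos: [0.6009, -0.0376, 0.2556]
eef_rot: [-0.0, 0.793, 0.609, 0.0]
wrist_force: [-2.9, 1.7, -1.7]
grip_width: 0.247
```

Request:
send_rows --targets "0 0 0.004 0;0 0 0.008 0;0 0 0.012 0;0 0 0.016 0;0 0 0.02 0;0 0 0.024 0;0 0 0.028 0;0 0 0.032 0;0 0 0.036 0;0 0 0.04 0;0 0 0.04 0"

```text
clock: 25.28
tool_pos: [0.6009, -0.0381, 0.2128]
eef_rot: [0.0, 0.793, 0.609, 0.0]
wrist_force: [0.8, 2.5, -3.4]
grip_width: 0.248
```

```bash
python3 -c "
from h import *
snap('side','sd17');crop(cv2.imread('pics/sd17.png'),280,110,130,160,'sd17a',3.7)
snap('wrist','w17')
go(.6003,-.0370,.16,75)"
```

```text
shift 0.0013 -0.0007 0.0527 turn 0.0003  rows>=1.3  cur [ 0.6007 -0.0384  0.2127] phi 75.01 clk 25.4 q6 0.03 w 0.246
```

View pics/sd17a.png

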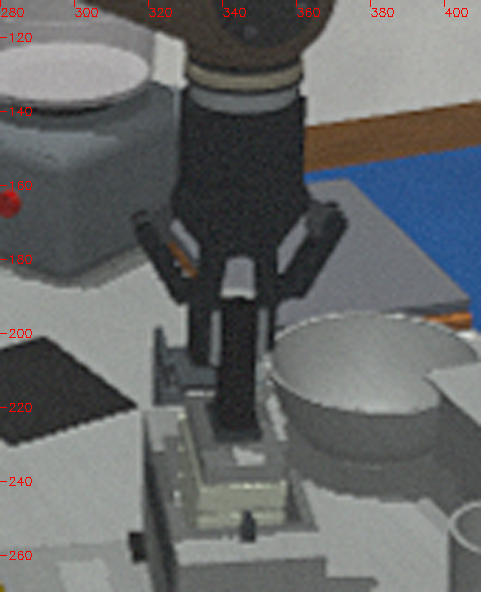

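View pics/w17.png

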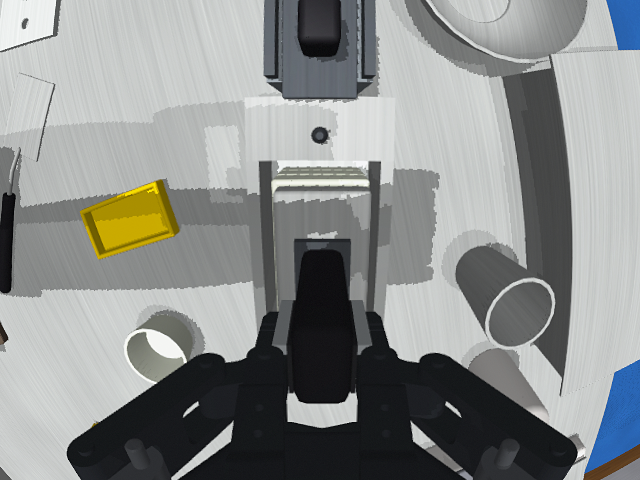

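Request:
send_rows --targets "0.001 0 0.004 0;0.001 0 0.008 0;0.001 0 0.012 0;0.001 0 0.016 0;0.001 0 0.02 0;0.001 0 0.024 0;0.001 0 0.028 0;0.001 0 0.032 0;0.001 0 0.036 0;0.001 0 0.04 0;0.001 0 0.042 0"

```text
clock: 26.3
tool_pos: [0.601, -0.0376, 0.1713]
eef_rot: [0.0, 0.793, 0.609, -0.0]
wrist_force: [-1.9, -3.5, 1.3]
grip_width: 0.245
```

Request:
send_rows --targets "0 0 0.002 0;0 0 0.004 0;0 0 0.006 0;0 0 0.008 0;0 0 0.008 0"

```text
clock: 26.72
tool_pos: [0.601, -0.0374, 0.1635]
eef_rot: [0.0, 0.793, 0.609, -0.0]
wrist_force: [-1.3, -5.1, 0.9]
grip_width: 0.249
```

Request:
send_rows --targets "0 0 0.001 0;0 0 0.002 0;0 0 0.002 0"

```text
clock: 26.97
tool_pos: [0.601, -0.0373, 0.1619]
eef_rot: [0.0, 0.793, 0.609, -0.0]
wrist_force: [-1.9, -5.2, 0.9]
grip_width: 0.251
```

Request:
send_rows --targets "0 0 0.001 0;0 0 0.002 0;0 0 0.002 0"

```text
clock: 27.22
tool_pos: [0.6011, -0.0372, 0.1599]
eef_rot: [0.0, 0.793, 0.609, -0.0]
wrist_force: [-2.8, -4.8, 1.3]
grip_width: 0.239
```

Request:
send_rows --targets "0 0 0.001 0;0 0 0.002 0;0 0 0.002 0"

```text
clock: 27.47
tool_pos: [0.6014, -0.037, 0.1596]
eef_rot: [0.0, 0.793, 0.609, 0.0]
wrist_force: [-4.1, -3.6, 6.6]
grip_width: 0.246
```

Request:
send_rows --targets "0 0 0.001 0;0 0 0.002 0;0 0 0.002 0"

```text
clock: 27.72
tool_pos: [0.6017, -0.0369, 0.1596]
eef_rot: [0.0, 0.793, 0.609, 0.001]
wrist_force: [-7.2, -2.6, 13.1]
grip_width: 0.248
```

```bash
python3 -c "
from h import *
print(sense()['wrist_force'],sense()['tool_pos'])"
```

```text
[-7.18206883 -2.62384769 13.065421  ] [ 0.60169198 -0.03690121  0.15955549]
```

Request:
send_rows --targets "-0.0005 0 -0.004 0;-0.0005 0 -0.01 0;-0.0005 -0.001 -0.03 0;-0.0005 -0.001 -0.06 0;-0.0005 -0.001 -0.1 0;-0.0005 -0.001 -0.14 0;-0.0005 -0.001 -0.14 0;-0.0005 -0.001 -0.14 0"

```text
clock: 28.38
tool_pos: [0.6013, -0.0364, 0.2979]
eef_rot: [0.001, 0.793, 0.609, 0.003]
wrist_force: [0.0, -0.1, -8.3]
grip_width: 0.245
```

```bash
python3 -c "
from h import *
snap('wrist','w18')
snap('scene','sc18');crop(cv2.imread('pics/sc18.png'),270,180,180,150,'sc18a',4)
go(.5785,.3225,.20,101.3)"
```

```text
shift 0.3412 -0.1116 0.0933 turn -0.4590  rows>=8.9  cur [ 0.5985 -0.0362  0.292 ] phi 75.00 clk 28.5 q6 0.03 w 0.244
```

View pics/w18.png

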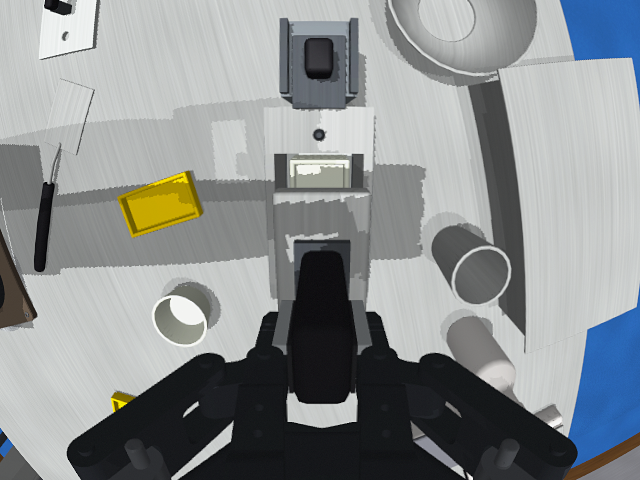

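View pics/sc18a.png

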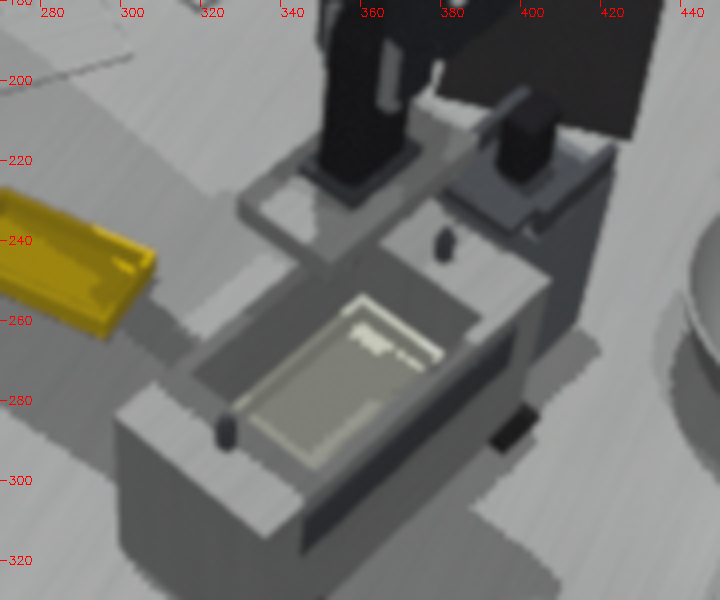

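Request:
send_rows --targets "0.03 -0.01 0 -0.04;0.07 -0.02 0 -0.09;0.11 -0.035 0 -0.14;0.15 -0.05 0 -0.19;0.19 -0.065 0 -0.24;0.23 -0.08 0 -0.29;0.27 -0.09 0 -0.34;0.3 -0.1 0.02 -0.39;0.325 -0.11 0.04 -0.44;0.341 -0.112 0.06 -0.459;0.341 -0.112 0.09 -0.459;0.341 -0.112 0.093 -0.459;0.341 -0.112 0.093 -0.459;0.341 -0.112 0.093 -0.459"

```text
clock: 29.65
tool_pos: [0.5793, 0.3204, 0.2009]
eef_rot: [-0.001, 0.634, 0.773, -0.002]
wrist_force: [0.6, 0.4, -6.0]
grip_width: 0.247
```

```bash
python3 -c "
from h import *
snap('wrist','w19')
go(.5785,.3225,.12,101.3)"
```

```text
shift 0.0022 -0.0017 0.0833 turn -0.0012  rows>=2.0  cur [0.5805 0.3206 0.2033] phi 101.23 clk 29.7 q6 0.16 w 0.247
```

View pics/w19.png

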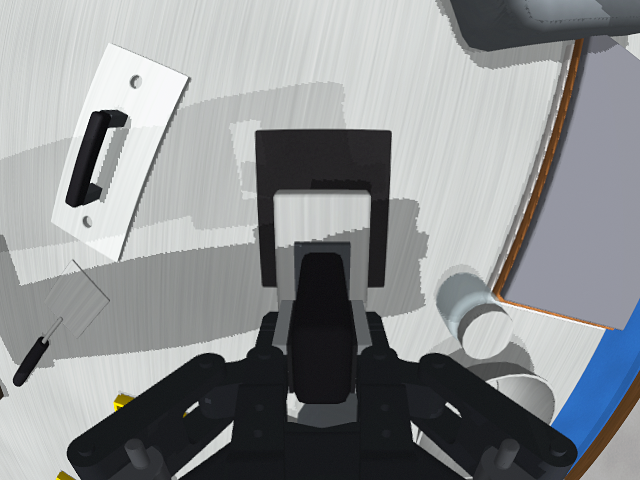

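```bash
python3 -c "
from h import *
wp=pickle.load(open('pics/w19.pkl','rb'))
print(rfit('wrist',[(256,130.5),(391.5,130.5),(384,287),(262,287)],.004,wp))
wp=pickle.load(open('pics/w15.pkl','rb'))
print([pz('wrist',u,v,.004,wp) for u,v in ((239,131),(449,122),(439,349))])
"
```

```text
(array([0.5789, 0.3224]), 'long axis deg', 101.0, array([0.1182, 0.149 , 0.1193, 0.149 ]))
[array([0.50608476, 0.38379445, 0.004     ]), array([0.62214012, 0.40727485, 0.004     ]), array([0.65295376, 0.25982658, 0.004     ])]
```

```bash
python3 -c "
from h import *
go(.579,.3222,.084,101.1)
"
```

```text
shift 0.0018 -0.0012 0.1193 turn 0.0023  rows>=2.9  cur [0.5805 0.3206 0.2033] phi 101.23 clk 29.7 q6 0.16 w 0.247
```

Request:
send_rows --targets "0.0018 -0.0012 0.03 0.002;0.0018 -0.0012 0.06 0.002;0.0018 -0.0012 0.085 0.002;0.0018 -0.0012 0.105 0.002;0.0018 -0.0012 0.114 0.002;0.0018 -0.0012 0.117 0.002;0.0018 -0.0012 0.119 0.002;0.0018 -0.0012 0.119 0.002"

```text
clock: 30.37
tool_pos: [0.5802, 0.3229, 0.0864]
eef_rot: [0.001, 0.635, 0.772, 0.002]
wrist_force: [-0.7, -0.8, -6.5]
grip_width: 0.247
```

```bash
python3 -c "
from h import *
go(.579,.3222,.0817,101.1)
"
```

```text
shift -0.0004 -0.0013 0.0047 turn 0.0008  rows>=0.1  cur [0.5802 0.3229 0.0864] phi 101.15 clk 30.4 q6 0.16 w 0.247
```

Request:
send_rows --targets "-0.0004 -0.0013 0.002 0;-0.0004 -0.0013 0.0035 0;-0.0004 -0.0013 0.0045 0;-0.0004 -0.0013 0.0045 0"

```text
clock: 30.7
tool_pos: [0.5786, 0.3221, 0.082]
eef_rot: [0.001, 0.635, 0.773, 0.001]
wrist_force: [-1.5, -2.8, 0.2]
grip_width: 0.249
```

Request:
send_rows --targets "0 0 0.0005 0;0 0 0.001 0;0 0 0.001 0"

```text
clock: 30.95
tool_pos: [0.5787, 0.322, 0.0819]
eef_rot: [0.001, 0.635, 0.773, 0.001]
wrist_force: [-2.6, -4.0, 7.3]
grip_width: 0.25
```

Request:
send_rows --targets "0 0 -0.001 0;0 0 -0.001 0;0 0 -0.001 0;0 0 -0.001 0;0 0 -0.001 0;0 0 -0.001 0;0 0 -0.001 0;0 0 -0.03 0;0 0 -0.07 0;0 0 -0.11 0;0 0 -0.15 0;0 0 -0.18 0;0 0 -0.18 0;0 0 -0.18 0" --grip 0 --squeeze 40

```text
clock: 32.12
tool_pos: [0.5786, 0.3224, 0.2622]
eef_rot: [0.002, 0.635, 0.773, 0.003]
wrist_force: [-1.0, 0.2, -0.4]
grip_width: 1.002
```

```bash
python3 -c "
from h import *
snap('wrist','w20')
go(.6333,.089,.25,75)"
```

```text
shift -0.2394 0.0096 0.0091 turn 0.4569  rows>=5.7  cur [0.5775 0.3219 0.2592] phi 101.18 clk 32.2 q6 0.16 w 1.002
```

View pics/w20.png

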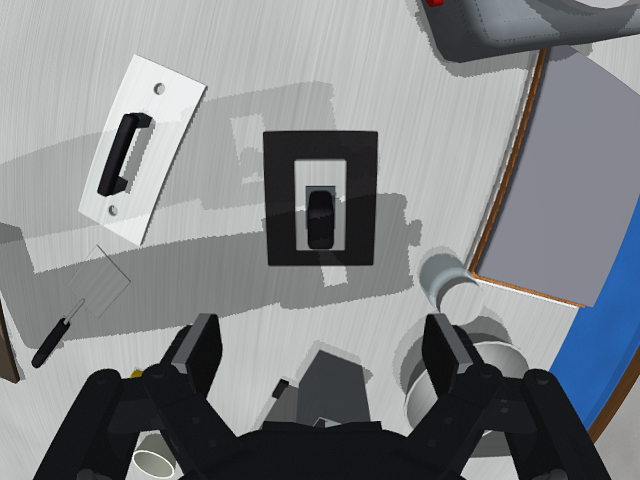

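Request:
send_rows --targets "-0.239 0.01 0.009 0.457;-0.239 0.01 0.009 0.457;-0.239 0.01 0.009 0.457;-0.239 0.01 0.009 0.457;-0.239 0.01 0.009 0.457;-0.239 0.01 0.009 0.457;-0.239 0.01 0.009 0.457;-0.239 0.01 0.009 0.457;-0.239 0.01 0.009 0.457;-0.239 0.01 0.009 0.457"

```text
clock: 33.0
tool_pos: [0.6327, 0.0906, 0.2482]
eef_rot: [-0.001, 0.793, 0.609, -0.001]
wrist_force: [0.2, -0.2, 0.8]
grip_width: 1.0
```

```bash
python3 -c "
from h import *
im,_=snap('wrist','w21');crop(im,250,80,150,220,'w21a',2.7)
go(.6333,.089,.156,75)"
```

```text
shift -0.0017 0.0011 0.0926 turn 0.0017  rows>=2.2  cur [0.6328 0.0908 0.2487] phi 75.10 clk 33.0 q6 0.24 w 1.000
```

View pics/w21a.png

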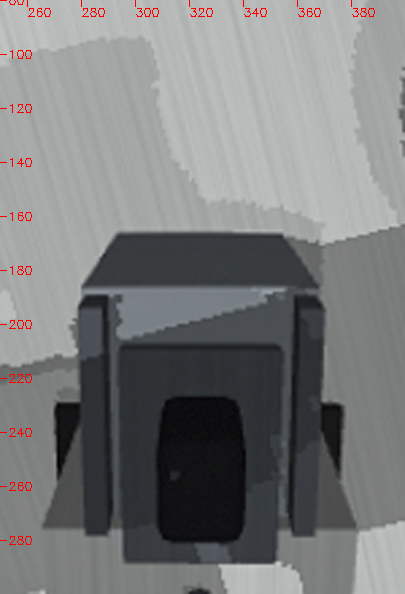

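```bash
python3 -c "
from h import *
wp=pickle.load(open('pics/w21.pkl','rb'))
f=lambda u,v,z:pz('wrist',u,v,z,wp)
e=np.mean([f(312,280.7,.17),f(337,280.7,.17)],0);a=np.array([np.cos(np.radians(75)),np.sin(np.radians(75))])
print('front edge',e,'centre',e[:2]+.013*a, f(324.4,257,.17))
c=np.array([.599,-.038]); print((e[:2]-c)@a+.013, (f(322,288,.13)[:2]-c)@a,(f(322,288,.126)[:2]-c)@a)
"
```

```text
front edge [0.63057549 0.07941423 0.17      ] centre [0.63394014 0.09197127] [0.63447139 0.09443129 0.17      ]
0.134585775850927 0.09750339675048583 0.09558978599757588
```

```bash
python3 -c "
from h import *
w1=pickle.load(open('pics/w1.pkl','rb'));w2=pickle.load(open('pics/w21.pkl','rb'))
for z in (.12,.13,.14,.15,.16):
  d1=pz('wrist',285.9,86.7,z,w1),pz('wrist',363.5,86.7,z,w1)
  d2=pz('wrist',279.0,278,z,w2),pz('wrist',367.5,278,z,w2)
  print(z,np.linalg.norm(d1[1]-d1[0]),np.linalg.norm(d2[1]-d2[0]),(d1[0]+d1[1])/2,(d2[0]+d2[1])/2)
"
```

```text
0.12 0.06301375435303166 0.06726027684314101 [0.62743395 0.06825852 0.12      ] [0.62464432 0.05967299 0.12      ]
0.13 0.06097116152137358 0.06464392951808237 [0.62712884 0.06733004 0.13      ] [0.62577139 0.06399104 0.13      ]
0.14 0.0589285686897156 0.062027582193023754 [0.62682373 0.06640155 0.14      ] [0.62689845 0.06830908 0.14      ]
0.15 0.05688597585805752 0.05941123486796513 [0.62651862 0.06547306 0.15      ] [0.62802551 0.07262712 0.15      ]
0.16 0.05484338302639953 0.0567948875429065 [0.62621351 0.06454457 0.16      ] [0.62915257 0.07694517 0.16      ]
```

```bash
python3 -c "
from h import *
go(.634,.0925,.160,75)"
```

```text
shift 0.0019 0.0008 0.0887 turn 0.0017  rows>=2.1  cur [0.6328 0.0908 0.2487] phi 75.10 clk 33.0 q6 0.24 w 1.000
```

Request:
send_rows --targets "0.002 0.0008 0.03 0;0.002 0.0008 0.06 0;0.002 0.0008 0.08 0;0.002 0.0008 0.0885 0;0.002 0.0008 0.0885 0;0.002 0.0008 0.0885 0"

```text
clock: 33.55
tool_pos: [0.6349, 0.0919, 0.1615]
eef_rot: [0.0, 0.793, 0.609, 0.0]
wrist_force: [0.4, 0.5, 0.6]
grip_width: 1.001
```

Request:
send_rows --targets "0 0 0 0;0 0 0 0;0 0 0 0;0 0 0 0;0 0 0 0;0 0 0 0;0 0 0 0;0 0 0 0;0 0 0 0;0 0 0 0;0 0 0 0" --grip 255 --squeeze 30

```text
clock: 34.47
tool_pos: [0.6343, 0.0913, 0.1618]
eef_rot: [-0.0, 0.793, 0.609, -0.0]
wrist_force: [-5.0, 0.5, 4.8]
grip_width: 0.232
```

Request:
send_rows --targets "0.002 0 0 0;0.004 0 0 0;0.006 0 0 0;0.008 0 0 0;0.008 0 0 0"

```text
clock: 34.88
tool_pos: [0.6364, 0.0989, 0.1618]
eef_rot: [-0.0, 0.793, 0.609, -0.001]
wrist_force: [-5.6, -0.0, 5.6]
grip_width: 0.227
```

Request:
send_rows --targets "0.001 0 0 0;0.0015 0 0 0;0.0015 0 0 0"

```text
clock: 35.13
tool_pos: [0.6367, 0.1001, 0.1618]
eef_rot: [-0.0, 0.793, 0.609, -0.001]
wrist_force: [-4.7, 0.9, 5.8]
grip_width: 0.226
```

Request:
send_rows --targets "0.001 0 0 0;0.0015 0 0 0;0.0015 0 0 0"

```text
clock: 35.38
tool_pos: [0.637, 0.1014, 0.1618]
eef_rot: [-0.0, 0.793, 0.609, -0.001]
wrist_force: [-5.8, -0.7, 5.7]
grip_width: 0.224
```

Request:
send_rows --targets "0.001 0 0 0;0.0015 0 0 0;0.0015 0 0 0"

```text
clock: 35.63
tool_pos: [0.6371, 0.1015, 0.1618]
eef_rot: [0.0, 0.793, 0.609, -0.002]
wrist_force: [-7.1, -3.7, 6.4]
grip_width: 0.224
```

Request:
send_rows --targets "0.001 0 0 0;0.0015 0 0 0;0.0015 0 0 0"

```text
clock: 35.88
tool_pos: [0.6371, 0.1016, 0.1618]
eef_rot: [0.001, 0.793, 0.609, -0.004]
wrist_force: [-8.5, -7.5, 6.6]
grip_width: 0.227
```

Request:
send_rows --targets "-0.002 0 0 0;-0.002 0 0 0;-0.002 0 0 0;-0.002 0 0 0;-0.002 0 0 0;-0.002 0 0 0;-0.002 0 -0.03 0;-0.002 0 -0.07 0;-0.002 0 -0.1 0;-0.002 0 -0.1 0" --grip 0

```text
clock: 36.72
tool_pos: [0.6415, 0.103, 0.2705]
eef_rot: [0.005, 0.793, 0.609, 0.006]
wrist_force: [0.6, 0.2, 0.2]
grip_width: 0.999
```

```bash
python3 -c "
from h import *
go(.364,.3375,.25,73)"
```

```text
shift 0.1547 -0.3290 0.0163 turn 0.0353  rows>=8.7  cur [0.6415 0.103  0.2705] phi 75.02 clk 36.7 q6 0.26 w 0.999
```

Request:
send_rows --targets "0.155 -0.329 0.016 0.035;0.155 -0.329 0.016 0.035;0.155 -0.329 0.016 0.035;0.155 -0.329 0.016 0.035;0.155 -0.329 0.016 0.035;0.155 -0.329 0.016 0.035;0.155 -0.329 0.016 0.035;0.155 -0.329 0.016 0.035;0.155 -0.329 0.016 0.035;0.155 -0.329 0.016 0.035;0.155 -0.329 0.016 0.035;0.155 -0.329 0.016 0.035;0.155 -0.329 0.016 0.035"

```text
clock: 37.8
tool_pos: [0.3612, 0.3371, 0.2452]
eef_rot: [0.0, 0.804, 0.594, 0.0]
wrist_force: [0.1, 0.4, 0.1]
grip_width: 1.003
```

```bash
python3 -c "
from h import *
im,_=snap('wrist','w22');crop(im,240,60,170,240,'w22a',2.5)
go(.364,.3375,.25,73)"
```

```text
shift 0.0013 0.0024 -0.0049 turn -0.0019  rows>=0.1  cur [0.3613 0.337  0.2451] phi 72.89 clk 37.9 q6 0.84 w 0.998
```

View pics/w22a.png

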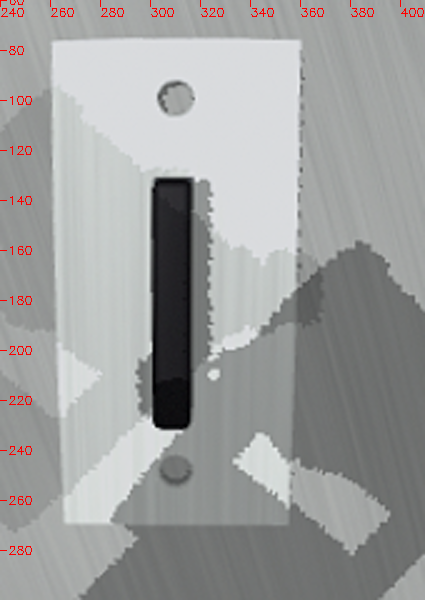

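```bash
python3 -c "
from h import *
wp=pickle.load(open('pics/w22.pkl','rb'))
print(rfit('wrist',[(260.8,76),(360.4,75.2),(355.6,270),(265.6,269.6)],.008,wp))
print(rfit('wrist',[(300.8,131.2),(317.2,131.2),(316,231.2),(301.2,231.2)],.053,wp))
a=pz('wrist',310.4,98.8,.008,wp);b=pz('wrist',310,247.2,.008,wp);print((a+b)/2,np.linalg.norm(a-b),np.degrees(np.arctan2(*(a-b)[1::-1])))
go(.354,.3447,.045,73)
"
```

```text
(array([0.3584, 0.3689]), 'long axis deg', 72.6, array([0.0961, 0.201 , 0.0966, 0.2007]))
(array([0.3587, 0.3697]), 'long axis deg', 72.3, array([0.014 , 0.0892, 0.0134, 0.0893]))
[0.35849716 0.36968061 0.008     ] 0.15108760315876643 72.41395757527809
shift 0.0052 -0.0093 0.2001 turn -0.0019  rows>=4.8  cur [0.3613 0.337  0.2451] phi 72.89 clk 37.9 q6 0.84 w 0.998
```

```bash
python3 -c "
from h import *
go(.3586,.3697,.041,72.4)
"
```

```text
shift 0.0305 -0.0123 0.2041 turn 0.0086  rows>=5.0  cur [0.3613 0.337  0.2451] phi 72.89 clk 37.9 q6 0.84 w 0.998
```

Request:
send_rows --targets "0.0305 -0.0123 0.03 0.009;0.0305 -0.0123 0.07 0.009;0.0305 -0.0123 0.11 0.009;0.0305 -0.0123 0.15 0.009;0.0305 -0.0123 0.18 0.009;0.0305 -0.0123 0.197 0.009;0.0305 -0.0123 0.204 0.009;0.0305 -0.0123 0.204 0.009;0.0305 -0.0123 0.204 0.009"

```text
clock: 38.6
tool_pos: [0.3586, 0.3704, 0.0417]
eef_rot: [0.0, 0.807, 0.591, 0.001]
wrist_force: [0.7, 0.7, 0.0]
grip_width: 1.0
```

```bash
python3 -c "
from h import *
im,_=snap('wrist','w23')
go(.3586,.3697,.041,72.4)"
```

```text
shift -0.0012 -0.0001 0.0016 turn 0.0003  rows>=0.0  cur [0.359  0.3709 0.0426] phi 72.42 clk 38.6 q6 0.91 w 0.998
```

View pics/w23.png

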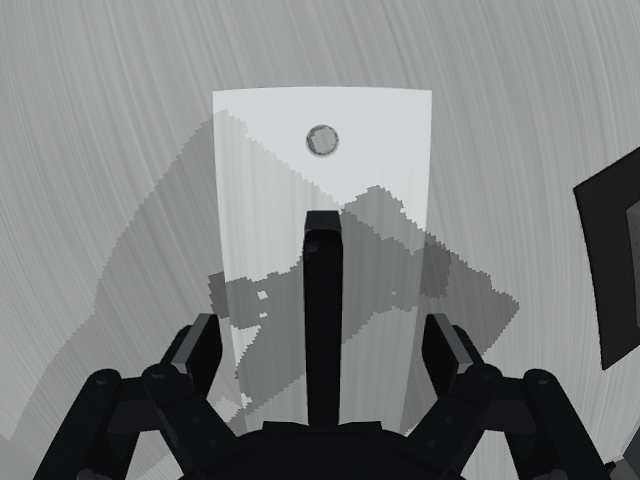

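Centred. Close.

Request:
send_rows --targets "-0.001 0 0.001 0;-0.001 0 0.001 0;-0.001 0 0.001 0;-0.001 0 0.001 0;-0.001 0 0.001 0;-0.001 0 0.001 0;-0.001 0 0.001 0;-0.001 0 0.001 0;-0.001 0 0.001 0;-0.001 0 0.001 0;-0.001 0 0.001 0;-0.001 0 0.001 0;-0.001 0 0.001 0" --grip 255 --squeeze 60

```text
clock: 39.73
tool_pos: [0.3576, 0.3697, 0.0406]
eef_rot: [0.0, 0.807, 0.591, 0.001]
wrist_force: [-0.3, -0.7, 4.8]
grip_width: 0.151
```

```bash
python3 -c "
from h import *
im,_=snap('wrist','w24')
crop(im,180,60,280,210,'w24a',2.8)
go(.599,-.0375,.22,75)"
```

```text
shift -0.3155 0.3529 -0.1793 turn -0.0439  rows>=12.1  cur [0.3576 0.3697 0.0406] phi 72.48 clk 39.8 q6 0.91 w 0.153
```

View pics/w24a.png

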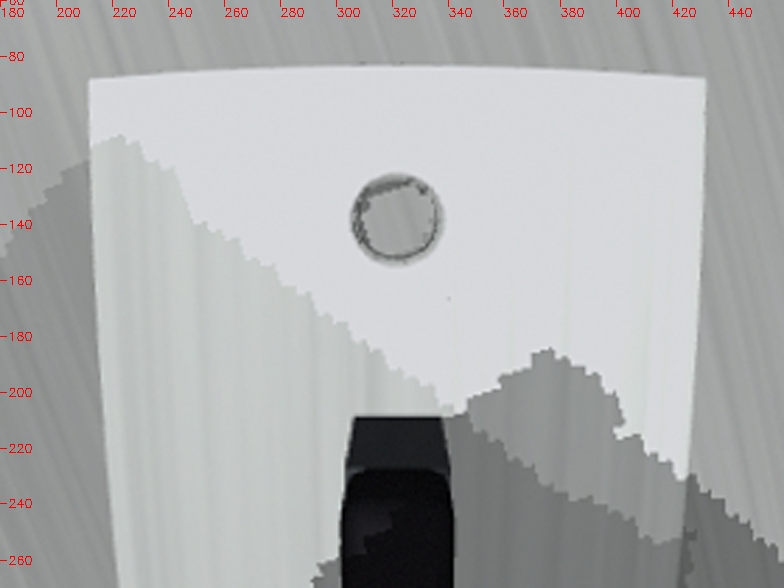

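```bash
python3 -c "
from h import *
print(intool('',[(321.8,138.2),(212,89),(432,89)],.0326))
go(.599,-.0375,.25,75)"
```

```text
[[ 0.07578666 -0.00068379  0.0326    ]
 [ 0.09917477 -0.04852017  0.0326    ]
 [ 0.09919729  0.04734496  0.0326    ]]
shift -0.3155 0.3530 -0.2093 turn -0.0439  rows>=12.4  cur [0.3576 0.3697 0.0406] phi 72.48 clk 39.8 q6 0.91 w 0.153
```

Request:
send_rows --targets "0 0 -0.02 0;0 0 -0.06 0;0 0 -0.1 0;0 0 -0.14 0;0 0 -0.18 0;0 0 -0.21 0;-0.015 0.015 -0.21 0;-0.04 0.045 -0.21 0;-0.065 0.075 -0.21 0;-0.09 0.105 -0.21 0;-0.115 0.135 -0.21 0;-0.14 0.165 -0.21 -0.02;-0.165 0.19 -0.21 -0.02;-0.19 0.22 -0.21 -0.03;-0.22 0.25 -0.21 -0.04;-0.25 0.28 -0.21 -0.044;-0.28 0.31 -0.21 -0.044;-0.3 0.335 -0.21 -0.044;-0.31 0.35 -0.21 -0.044;-0.3155 0.353 -0.21 -0.044"

```text
clock: 41.45
tool_pos: [0.599, -0.0404, 0.2471]
eef_rot: [-0.001, 0.794, 0.607, -0.001]
wrist_force: [0.4, -0.6, -3.5]
grip_width: 0.149
```

Request:
send_rows --targets "0 0 0 0;0 0 0 0;0 0 0 0"

```text
clock: 41.7
tool_pos: [0.5975, -0.0363, 0.2489]
eef_rot: [-0.001, 0.793, 0.609, -0.001]
wrist_force: [-0.9, 0.9, -4.2]
grip_width: 0.15
```

```bash
python3 -c "
from h import *
im,_=snap('wrist','w25')
go(.599,-.0375,.25,75)"
```

```text
shift -0.0009 0.0015 -0.0006 turn 0.0015  rows>=0.0  cur [ 0.5978 -0.0362  0.2494] phi 75.09 clk 41.8 q6 0.03 w 0.151
```

View pics/w25.png

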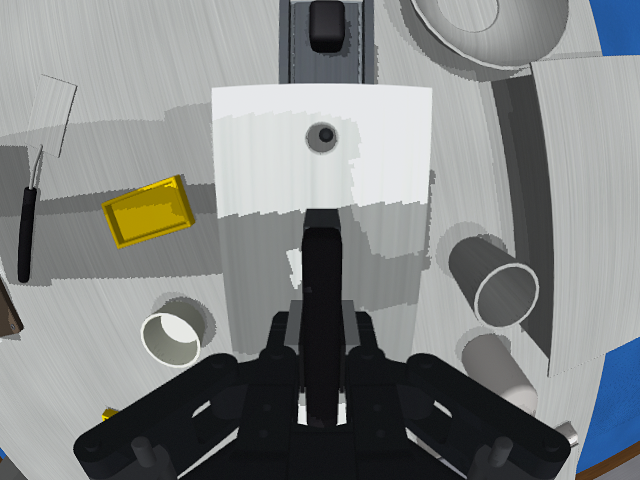

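```bash
python3 -c "
from h import *
im=cv2.imread('pics/w25.png');crop(im,295,110,60,55,'w25a',10)"
```

```text
(no output)
```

View pics/w25a.png

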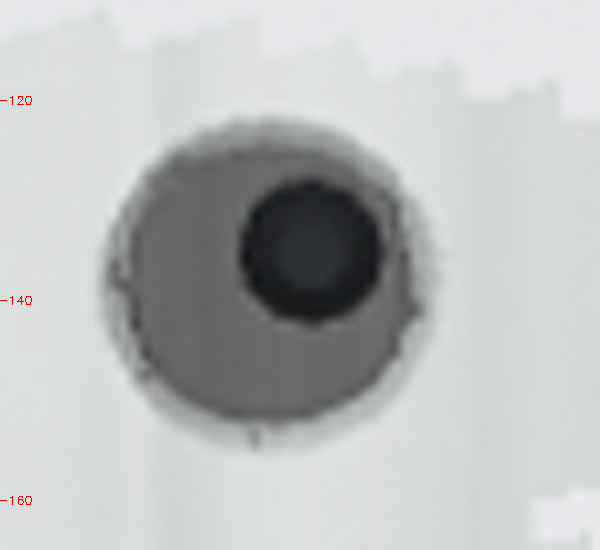

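```bash
python3 -c "
from h import *
t,R=wp=pickle.load(open('pics/w25.pkl','rb'))
p=pz('wrist',326.2,135,.132,wp); 
h=t+R@intool('',[(322,138.5)],.0326)[0]; print('pin',p,'hole',h, 'diff in tool', R.T@(p-h)); 
print('pin rel TCP', R.T@(p-t))
print('R z',R[:,2])
"
```

```text
pin [0.61855079 0.03502292 0.132     ] hole [0.61639363 0.03697375 0.2163511 ] diff in tool [-0.0013748   0.00280869  0.08434328]
pin rel TCP [0.07428128 0.00221072 0.11694328]
R z [-0.00239835  0.00120282 -0.9999964 ]
```

Request:
send_rows --targets "-0.0014 0.0028 0.02 0.0015;-0.0014 0.0028 0.05 0.0015;-0.0014 0.0028 0.065 0.0015;-0.0014 0.0028 0.071 0.0015;-0.0014 0.0028 0.071 0.0015;-0.0014 0.0028 0.071 0.0015;-0.0014 0.0028 0.071 0.0015"

```text
clock: 42.33
tool_pos: [0.6021, -0.0397, 0.1812]
eef_rot: [0.001, 0.794, 0.608, 0.001]
wrist_force: [0.5, 0.1, -3.2]
grip_width: 0.15
```

```bash
python3 -c "
from h import *
im,wp=snap('wrist','w26');print(wp[0],wp[1][:,2],np.degrees(np.arctan2(wp[1][1,0],wp[1][0,0])))
crop(im,295,110,60,55,'w26a',10)
s,_=snap('scene','sc26');crop(s,270,180,180,150,'sc26a',4)
t,_=snap('side','sd26');crop(t,290,190,120,100,'sd26a',6)"
```

```text
[ 0.60211445 -0.03965343  0.18120537] [ 3.58445945e-03 -7.87112322e-04 -9.99993266e-01] 74.94401267681435
```

View pics/w26a.png

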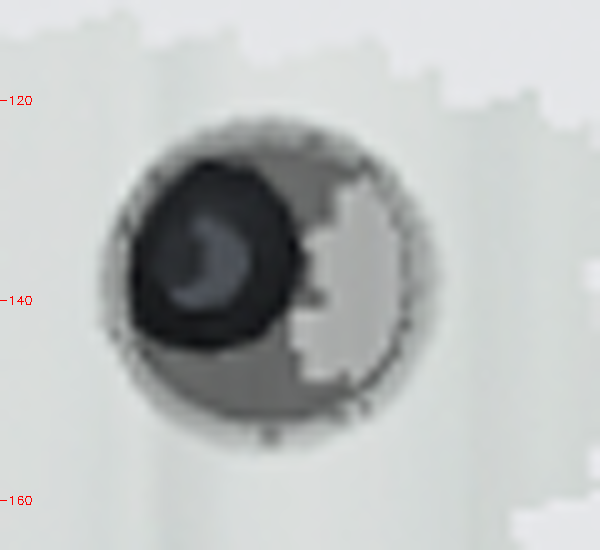

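View pics/sc26a.png

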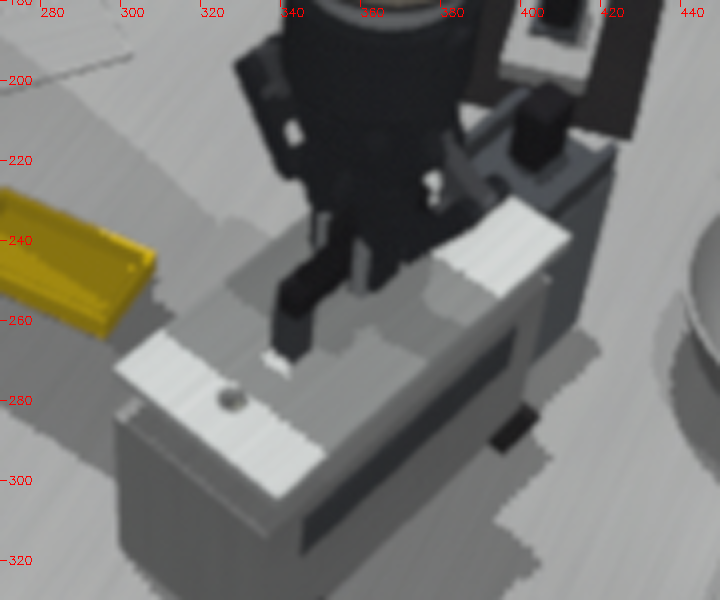

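View pics/sd26a.png

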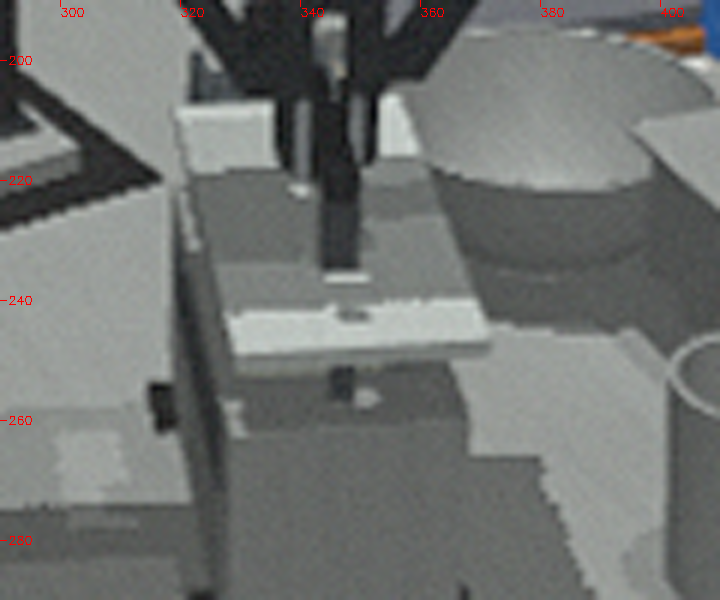

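Request:
send_rows --targets "0 0 0 0;0 0 0 0;0 0 0 0;0 0 0 0;0 0 0 0;0 0 0 0"

```text
clock: 42.98
tool_pos: [0.601, -0.0399, 0.1789]
eef_rot: [-0.0, 0.794, 0.608, -0.0]
wrist_force: [0.3, -0.6, -3.3]
grip_width: 0.15
```

```bash
python3 -c "
from h import *
im,wp=snap('wrist','w27');print(wp[0],wp[1][:,2],np.degrees(np.arctan2(wp[1][1,0],wp[1][0,0])),sense()['joint_vel'])
crop(im,295,110,60,55,'w27a',10)
"
```

```text
[ 0.60097558 -0.03989891  0.17892721] [-1.77518330e-04  2.95020465e-05 -9.99999984e-01] 74.90406950526489 [ 0.00150362  0.00059527  0.00098771  0.00112193  0.00058566 -0.00084668]
```

View pics/w27a.png

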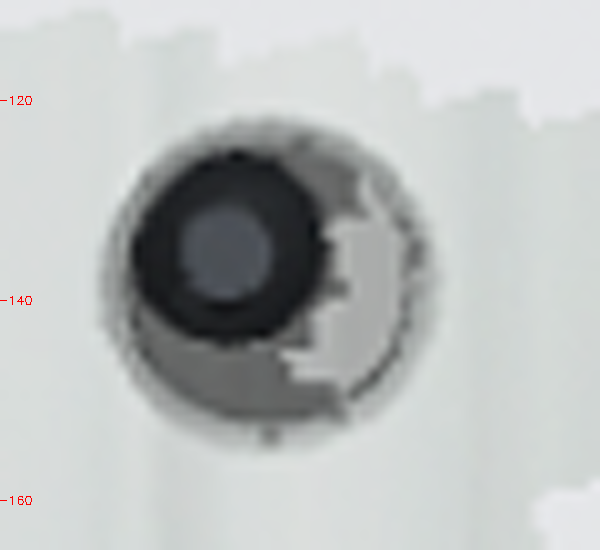

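```bash
cat >> h.py <<'E'
def pinhole(name,pin,hole=(322,138.5),zp=.132):
    t,R=wp=pickle.load(open(f'pics/{name}.pkl','rb'))
    p=pz('wrist',*pin,zp,wp);h=t+R@intool('',[hole],.0326)[0]
    print('pin',p.round(4),'hole',h.round(4),'diff tool',(R.T@(p-h)).round(4))
E
python3 -c "
from h import *
pinhole('w27',(317.7,135.2))
"
```

```text
pin [0.6184 0.0347 0.132 ] hole [0.6201 0.0333 0.1463] diff tool [ 0.0009 -0.002   0.0143]
```

Request:
send_rows --targets "0.0009 -0.002 0.003 -0.001;0.0009 -0.002 0.003 -0.001;0.0009 -0.002 0.003 -0.001;0.0009 -0.002 0.003 -0.001;0.0009 -0.002 0.003 -0.001;0.0009 -0.002 0.003 -0.001;0.0009 -0.002 0.003 -0.001;0.0009 -0.002 0.003 -0.001"

```text
clock: 43.7
tool_pos: [0.5993, -0.0385, 0.1761]
eef_rot: [0.0, 0.794, 0.609, 0.0]
wrist_force: [0.2, -0.3, -3.6]
grip_width: 0.151
```

```bash
python3 -c "
from h import *
im,wp=snap('wrist','w28');print(wp[0],wp[1][:,2],np.degrees(np.arctan2(wp[1][1,0],wp[1][0,0])))
crop(im,295,110,60,55,'w28a',10)
s,_=snap('scene','sc28');crop(s,290,240,80,70,'sc28a',8)
"
```

```text
[ 0.59934329 -0.03850417  0.1760751 ] [ 4.55511382e-05 -3.56502025e-05 -9.99999998e-01] 74.96363670398394
```

View pics/w28a.png

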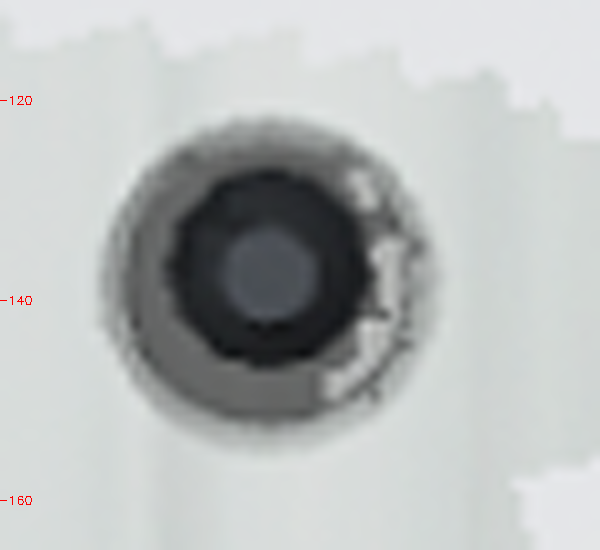

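View pics/sc28a.png

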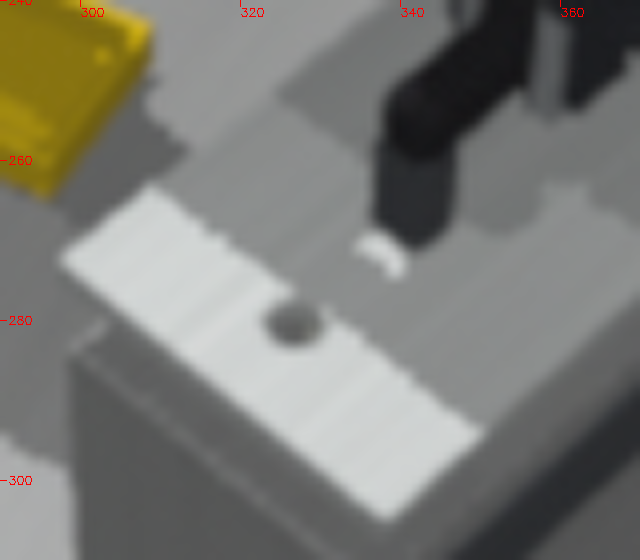

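```bash
python3 -c "
from h import *
pinhole('w28',(321.9,137.2))
t,R=pickle.load(open('pics/w28.pkl','rb'))
hB=t+R@np.array([.0758-.152,-.0007,.0326]); print('holeB',hB, proj('scene',hB),'seen ~',290+293/8,240+323/8, 'pinB pred tip', proj('scene',np.array([*hB[:2],.132])))
hA=t+R@np.array([.0758,-.0007,.0326])
# pin tips in scene0 : B (326.2,283.7) A (381,237)
for z in (.132,): print(proj('scene',np.array([[*hA[:2],z],[*hB[:2],z]])),proj('side',np.array([[*hA[:2],z],[*hB[:2],z]])))
"
```

```text
pin [0.6184 0.0348 0.132 ] hole [0.6184 0.0347 0.1435] diff tool [ 0.0001 -0.      0.0115]
holeB [ 0.57890002 -0.11191475  0.14347679] [[326.56052006 279.09180525]] seen ~ 326.625 280.375 pinB pred tip [[326.40172545 282.98902735]]
[[381.61180921 235.89666097]
 [326.40172545 282.98902735]] [[337.62034461 215.97317137]
 [347.14179889 247.41184856]]
```

Request:
send_rows --targets "0 0 0.001 0;0 0 0.002 0;0 0 0.003 0;0 0 0.004 0;0 0 0.005 0;0 0 0.006 0;0 0 0.007 0;0 0 0.008 0;0 0 0.008 0;0 0 0.008 0"

```text
clock: 44.63
tool_pos: [0.5993, -0.0385, 0.1679]
eef_rot: [-0.0, 0.794, 0.609, -0.0]
wrist_force: [0.7, -0.3, -3.4]
grip_width: 0.148
```

```bash
python3 -c "
from h import *
im,wp=snap('wrist','w29');print(wp[0],wp[1][:,2],np.degrees(np.arctan2(wp[1][1,0],wp[1][0,0])),sense()['wrist_force'])
crop(im,295,110,60,55,'w29a',10)
s,_=snap('scene','sc29');crop(s,290,240,80,70,'sc29a',8)
"
```

```text
[ 0.59925261 -0.03845767  0.1678922 ] [-2.62980093e-04  5.85523615e-05 -9.99999964e-01] 74.96538168232226 [-0.20348953 -0.16196198 -4.18214804]
```

View pics/w29a.png

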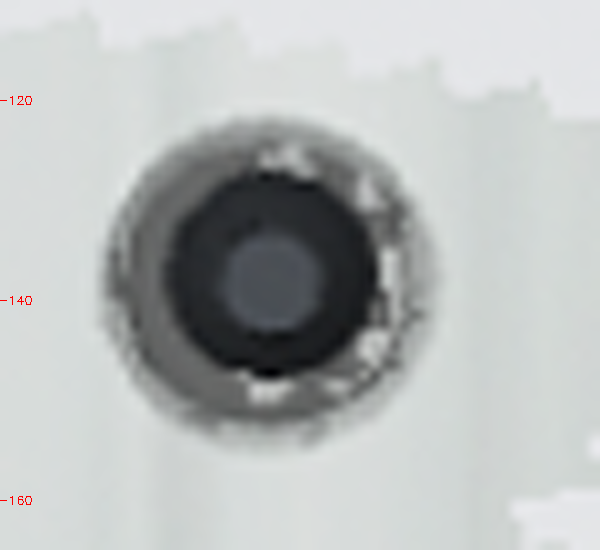

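View pics/sc29a.png

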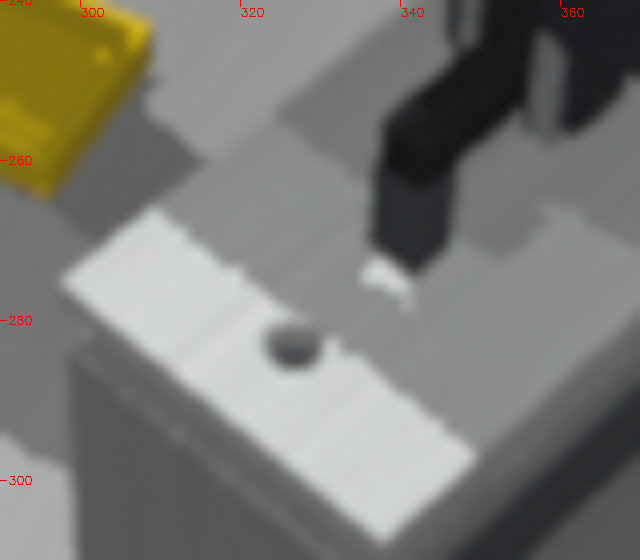

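Request:
send_rows --targets "0 0 0.001 0;0 0 0.002 0;0 0 0.003 0;0 0 0.004 0;0 0 0.004 0"

```text
clock: 45.15
tool_pos: [0.5991, -0.0384, 0.1636]
eef_rot: [-0.0, 0.794, 0.609, -0.0]
wrist_force: [-0.5, -0.3, -4.0]
grip_width: 0.154
```

Request:
send_rows --targets "0 0 0.001 0;0 0 0.002 0;0 0 0.003 0;0 0 0.004 0;0 0 0.004 0"

```text
clock: 45.57
tool_pos: [0.5991, -0.0384, 0.1597]
eef_rot: [-0.0, 0.794, 0.609, -0.0]
wrist_force: [0.1, -0.7, -4.0]
grip_width: 0.156
```

Request:
send_rows --targets "0 0 0.001 0;0 0 0.002 0;0 0 0.003 0;0 0 0.004 0;0 0 0.004 0"

```text
clock: 45.98
tool_pos: [0.5992, -0.0384, 0.1557]
eef_rot: [-0.0, 0.794, 0.609, -0.0]
wrist_force: [-0.3, 0.6, -3.2]
grip_width: 0.153
```

Request:
send_rows --targets "0 0 0.001 0;0 0 0.002 0;0 0 0.0025 0;0 0 0.0025 0;0 0 0.0025 0"

```text
clock: 46.4
tool_pos: [0.5993, -0.0384, 0.1535]
eef_rot: [-0.0, 0.794, 0.609, -0.0]
wrist_force: [0.3, 0.1, -4.0]
grip_width: 0.15
```

Request:
send_rows --targets "0 0 0.0005 0;0 0 0.001 0;0 0 0.001 0;0 0 0.001 0"

```text
clock: 46.73
tool_pos: [0.5994, -0.0385, 0.1527]
eef_rot: [0.0, 0.794, 0.609, 0.0]
wrist_force: [0.3, 0.1, -2.8]
grip_width: 0.15
```

Request:
send_rows --targets "0 0 0.0005 0;0 0 0.001 0;0 0 0.001 0"

```text
clock: 46.98
tool_pos: [0.5994, -0.0385, 0.1526]
eef_rot: [0.0, 0.794, 0.609, -0.0]
wrist_force: [-3.5, 0.4, 2.8]
grip_width: 0.152
```

Request:
send_rows --targets "0 0 -0.0005 0;0 0 -0.0005 0;0 0 -0.0005 0;0 0 -0.0005 0;0 0 -0.0005 0;0 0 -0.0005 0;0 0 -0.0005 0;0 0 -0.03 0;0 0 -0.07 0;0 0 -0.1 0;0 0 -0.1 0;0 0 -0.1 0" --grip 0

```text
clock: 47.98
tool_pos: [0.6007, -0.0387, 0.2548]
eef_rot: [0.002, 0.794, 0.609, 0.002]
wrist_force: [-0.2, -0.4, -0.7]
grip_width: 1.003
```

```bash
python3 -c "
from h import *
im,_=snap('wrist','w30')
s,_=snap('scene','sc30');crop(s,270,180,180,150,'sc30a',4)
t,_=snap('side','sd30');crop(t,290,180,120,100,'sd30a',6)
go(.636,.099,.25,75)"
```

```text
shift 0.1423 0.0007 -0.0004 turn -0.0006  rows>=3.4  cur [ 0.5984 -0.0383  0.2497] phi 74.97 clk 48.1 q6 0.03 w 0.998
```

View pics/w30.png

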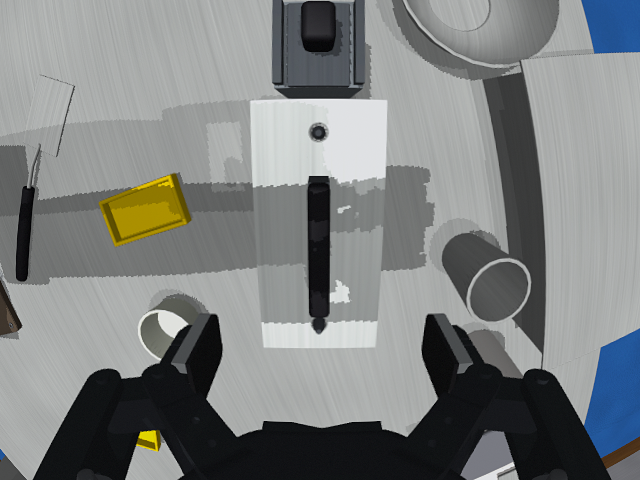

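View pics/sc30a.png

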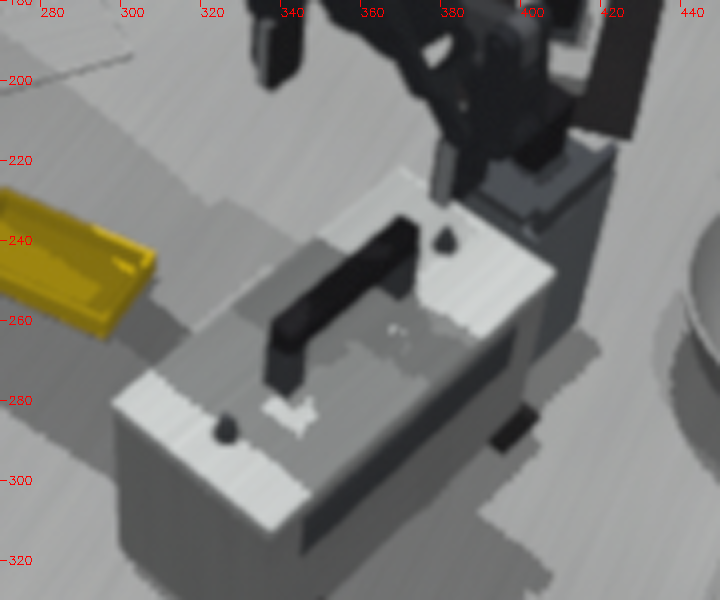

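View pics/sd30a.png

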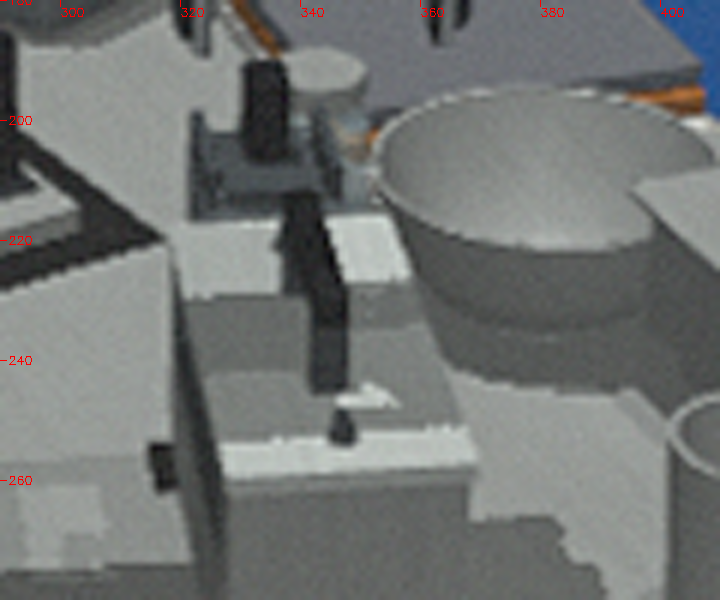

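Request:
send_rows --targets "0.142 0.001 0 0;0.142 0.001 0 0;0.142 0.001 0 0;0.142 0.001 0 0;0.142 0.001 0 0;0.142 0.001 0 0;0.142 0.001 0 0;0.142 0.001 0 0;0.142 0.001 0 0"

```text
clock: 48.88
tool_pos: [0.6369, 0.097, 0.2511]
eef_rot: [-0.0, 0.794, 0.608, -0.0]
wrist_force: [0.8, -0.1, 0.4]
grip_width: 1.0
```

```bash
python3 -c "
from h import *
im,_=snap('wrist','w31');crop(im,230,150,180,180,'w31a',3)
go(.6368,.1005,.1605,75)"
```

```text
shift 0.0032 -0.0010 0.0909 turn -0.0023  rows>=2.2  cur [0.637  0.0972 0.2514] phi 74.87 clk 48.9 q6 0.26 w 0.999
```

View pics/w31a.png

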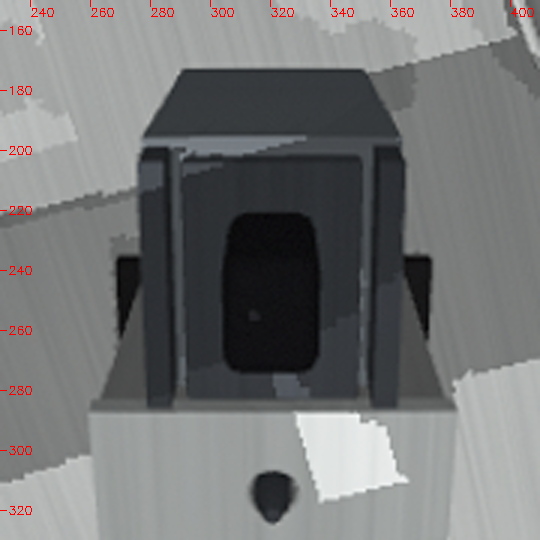

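Request:
send_rows --targets "0.003 -0.001 0.03 0;0.003 -0.001 0.06 0;0.003 -0.001 0.08 0;0.003 -0.001 0.0905 0;0.003 -0.001 0.0905 0;0.003 -0.001 0.0905 0;0.003 -0.001 0.0905 0"

```text
clock: 49.52
tool_pos: [0.6382, 0.1013, 0.1632]
eef_rot: [0.001, 0.794, 0.608, 0.001]
wrist_force: [0.3, 0.3, -0.0]
grip_width: 0.999
```

Request:
send_rows --targets "0 0 0 0;0 0 0 0;0 0 0 0;0 0 0 0;0 0 0 0;0 0 0 0;0 0 0 0;0 0 0 0;0 0 0 0;0 0 0 0;0 0 0 0" --grip 255 --squeeze 30

```text
clock: 50.43
tool_pos: [0.637, 0.1016, 0.1614]
eef_rot: [0.0, 0.794, 0.609, 0.0]
wrist_force: [-1.1, 0.2, 2.6]
grip_width: 0.229
```

Request:
send_rows --targets "-0.002 0 0 0;-0.005 0 0 0;-0.008 0 0 0;-0.011 0 0 0;-0.014 0 0 0;-0.017 0 0 0;-0.02 0 0 0;-0.02 0 0 0;-0.02 0 0 0"

```text
clock: 51.18
tool_pos: [0.6316, 0.0815, 0.1614]
eef_rot: [0.0, 0.794, 0.608, -0.0]
wrist_force: [-2.0, 0.4, 6.1]
grip_width: 0.225
```

Request:
send_rows --targets "-0.001 0 0 0;-0.002 0 0 0;-0.003 0 0 0;-0.003 0 0 0"

```text
clock: 51.52
tool_pos: [0.6309, 0.079, 0.1614]
eef_rot: [0.0, 0.794, 0.608, -0.0]
wrist_force: [-1.2, 2.4, 5.4]
grip_width: 0.224
```

Request:
send_rows --targets "-0.001 0 0 0;-0.0015 0 0 0;-0.0015 0 0 0"

```text
clock: 51.77
tool_pos: [0.6308, 0.0784, 0.1614]
eef_rot: [-0.0, 0.794, 0.608, 0.001]
wrist_force: [-1.2, 4.9, 4.9]
grip_width: 0.226
```

Request:
send_rows --targets "-0.001 0 0 0;-0.0015 0 0 0;-0.0015 0 0 0"

```text
clock: 52.02
tool_pos: [0.6307, 0.0783, 0.1614]
eef_rot: [-0.001, 0.794, 0.608, 0.002]
wrist_force: [1.3, 9.1, 5.1]
grip_width: 0.225
```

Request:
send_rows --targets "0 0 0 0;0 0 0 0;0 0 0 0;0 0 0 0;0 0 0 0;0 0 0 0;0 0 0 0;0.002 0 -0.03 0;0.002 0 -0.07 0;0.002 0 -0.1 0;0.002 0 -0.14 0;0.002 0 -0.14 0;0.002 0 -0.14 0" --grip 0

```text
clock: 53.1
tool_pos: [0.6323, 0.0783, 0.3056]
eef_rot: [0.003, 0.794, 0.609, 0.003]
wrist_force: [-0.5, 0.5, -0.3]
grip_width: 1.004
```

```bash
python3 -c "
from h import *
im,_=snap('wrist','w32')
s,_=snap('scene','sc32')
t,_=snap('side','sd32');crop(t,180,160,220,140,'sd32a')
print(sense()['wrist_force'])"
```

```text
[-0.72444196 -0.11965151 -0.23768597]
```

View pics/w32.png

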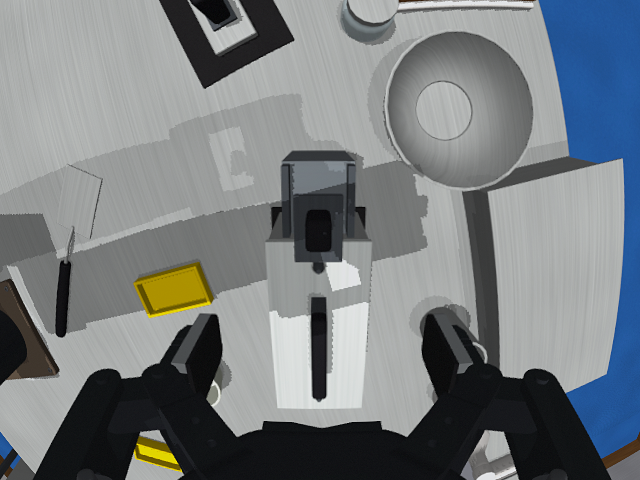

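View pics/sc32.png

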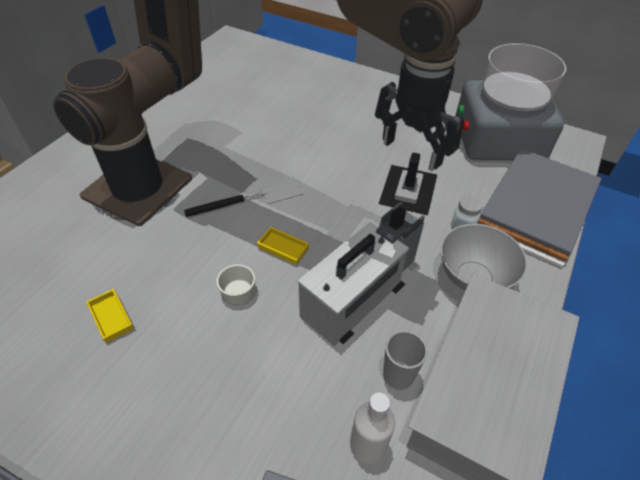

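View pics/sd32a.png

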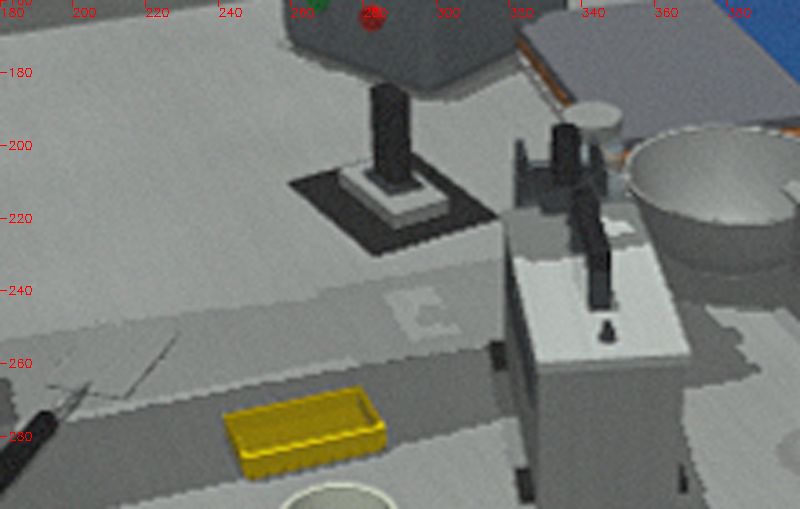

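```bash
python3 -c "
from h import *
wp=pickle.load(open('pics/w32.pkl','rb'))
a=np.array([np.cos(np.radians(75)),np.sin(np.radians(75))])
print((pz('wrist',318,262,.13,wp)[:2]-[.599,-.038])@a)
robot.close_job()"
```

```text
0.08375900536309656
the job is handed in; nothing more can be done
```

The dispenser is packed and the job is handed in at about 53 s on the robot's clock. I never saw the lift plate directly, only through the stack.

- **Dishes:** The cameras showed only three white dishes. I stacked all three lengthways on the raised lift plate, with no visible offset between them.
- **Tamping:** I pressed the stack down with the tamper until the height stopped changing at the computed end of travel. The force then rose to about 19 N net of the tamper's weight, so I take the plate to be fully down.
- **Tamper:** It stands upright in the middle of its mat in the last pictures.
- **Keeper and cover:** The keeper started about 10 mm in, so I slid it fully back first. The cover had been knocked about 3 cm aside, and I located it again before lifting it. I lowered it over both pins until it touched the rim at the predicted height, and the pictures show it flush. I then slid the keeper home to its stop. Its tongue tip measured 84 mm from the well's centre, where 84 mm is fully home.

The fixed cameras' positions differed from the wrist camera's by a few millimetres (up to 7 mm on the mat), so I relied on the wrist camera for the placings. No other check failed. I left the yellow dishes and the other objects alone.

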